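# Log and hand over the tap-test ball

### The job

Log the ukulele's tap test: pick up the scanner, hold it steady for a second pointing squarely at the middle of the job tag's label from about 10 cm away, and lay it back flat in the middle of its mat. Then lift the ball tray by its fin and bring it to the ukulele without letting the loose ball out of its pocket or touching the ball. Finish still holding the tray level and still, its pocket directly over the middle of the bridge and about 8 cm above it, ready for the luthier to take the ball; do not touch the ukulele and leave the other things on the bench where they are.

Things in the scene. Friction and masses are not known exactly. Their poses are not given: they have to be found in the camera images.
- scanner_center (a point): Centre (half-way up) of the handheld barcode scanner: a straight bar 150 mm long, 44 mm tall, about 0.2 kg, lying flat on its mat so that this point starts 26 mm above the bench. Its x axis runs along it to the window, z up. The grey body is 34 mm wide (y), from 75 mm behind this point to 40 mm ahead; the black head, the last 35 mm, is 50 mm wide. The grey body can be gripped across its width here.
- scanner_window (a point): Centre of the scanner's window, on the front end face of its black head, 75 mm ahead of the scanner's centre along its x axis; it reads straight ahead along x.
- mat: Thin black rubber mat on which the scanner lies, 210 x 120 x 4 mm, fixed to the bench; origin at the centre of its underside, long side along its x.
- tag_stand: Fixed wooden stand of the job tag, 165 mm high in all: a plate 100 mm wide (its y) and 80 mm high on a post on a low foot; origin under it on the bench. Its front, with the label, faces its own -x (towards the robot, more or less); x is level, z up. The plate leans back by 0.25 rad.
- label (a point): Centre of the printed paper label (80 mm wide, 56 mm high, bar pattern) on the front of the tag stand, 125 mm above the bench; axes as the stand's.
- tray_grip (a point): Point on the upright dark wooden fin of the ball tray at which it is gripped: 50 mm above the tray's underside, 23 mm below the fin's top, near the balance point. The fin is 46 mm long (tray x), 14 mm thick (tray y), its top 73 mm above the bench. The tray is a light wooden board 80 mm wide (y) and 13 mm thick, reaching 88 mm ahead (+x) and 60 mm behind this point, with a brass weight bar behind the fin; about 0.24 kg. z is up.
- tray_pocket (a point): Centre of the floor of the tray's round pocket, 58 mm ahead (+x) of the fin's centre and 10 mm above the tray's underside (40 mm below tray_grip). The pocket is 44 mm in diameter and only 3 mm deep.
- ball_center (a point): Centre of the loose steel ball, 22 mm in diameter, 44 g, which rolls freely in the tray's pocket.
- uke: Body of a small ukulele without neck, fixed flat in a cradle on the bench, origin on the bench under the middle of its bridge. Round lower end of 106 mm radius about the origin; upper end of 81 mm radius about a point 140 mm along its +x; sound hole 95 mm along +x. Soundboard 77 mm above the bench.
- bridge_top (a point): Middle of the top of the ukulele's bridge, a dark wooden bar 85 x 20 x 8 mm across the soundboard with a thin white saddle; 85 mm above the bench.
- tape_roll: Bystander: roll of paper tape lying flat, 80 mm outside diameter, 24 mm high; origin at its underside. Leave alone.
- sanding_block: Bystander: cork sanding block, 110 x 60 x 35 mm; origin at its underside. Leave alone.
- glue_bottle: Bystander: glue bottle, 56 mm diameter, 140 mm tall; origin at its underside. Leave alone.
- screwdriver: Bystander: screwdriver lying flat. Leave alone.
- pin_jar: Bystander: small closed jar, 60 mm diameter, 70 mm tall; origin at its underside. Leave alone.
- setup_weight: Bystander: small brass weight with a neck, 38 mm diameter, 38 mm tall; origin at its underside. Leave alone.
- parts_tin: Bystander: flat metal tin, 60 x 85 x 25 mm; origin at its underside. Leave alone.
There are look-alikes about, which are no part of the job. What is shaped like the part that bears tray_grip but purple or red is not meant.

How it is judged:
By the outcome, as a careful person would: the job done as asked, in the order asked, and still so for the second after the job is handed in, while the arm keeps its last pose, push and grip.
It also fails if it takes over 64 s, if anything falls off the work surface, if the arm or the gripper's body presses on something with over 40 N, if the wrist force passes 120 N, or if a joint passes its speed limit or range.

### The arm

A 6-joint arm with a two-finger parallel gripper is mounted at the origin on the work surface. World frame = base frame: x ahead of the robot, y to its left, z up, the work surface at z = 0. Lengths are in mm, angles in rad, forces in N, time in s.
With the tool pointing down it reaches from about 375 to 900 mm from the base axis. Payload 3.1 kg.
Tool frame: the origin (TCP) lies at the very end of the fingers, on their centre line; the grasp point (between the pads) lies 19 mm behind it (ctrl.hold_point_z is the distance from the TCP to the grasp point, in mm); z points along the fingers, y is the direction in which the jaws open and shut (so a half turn about z gives the same grasp; the last joint's range is limited). The gripper opens to 85 mm and grips with 20 to 120 N. Pads are 22 mm wide; open, the fingers measure 114 mm over their backs; the gripper's body (76 mm by 85 mm) begins 54 mm behind the grasp point. The pads swing forward as they close: fully open they stand 13 mm farther back than shut.
Start: joints at [-1.407, 0.527, 1.433, -0, 1.181, -0.178], TCP at [209.512, -588.814, 231.31] pointing down, gripper open.
Joint ranges: [-3.08, 3.08], [-0.75, 2.2], [0.22, 2.44], [-1.43, 4.57], [0, 2.65], [-2.85, 2.85]. Speed limits (rad/s): [2.79, 2.79, 3.14, 3.14, 3.14, 3.14].

### API

Orientations are given as [roll, pitch, yaw] about the fixed x, y, z axes, in that order (R = Rz(yaw) Ry(pitch) Rx(roll)).
In Python, from bench import readout, imaging, order, ctrl gives the robot as it stands. The module is installed in compiled form; this text tells all that it offers.
- The arm moves only by the tool move_arm, never from a script. Its argument "steps" is a list of rows, each an object with "delta_rot": the turn, a rotation vector about the world's x, y, z in rad, a list of three; "dp": the shift along the world's x, y, z in units of 30 mm (1.0 is 30 mm), a list of three; "hand": the opening, from -1 (shut) to 1 (fully open). A call has exactly 5 rows; each row is the pose to reach, as a shift and turn from the pose commanded when the call began; what a row does not reach only later rows make up. A row lasts 1/12 s, in which the tool goes at most 41.7 mm and 7.16 degrees, less where a joint would pass 70% of its speed; a pose out of reach is approached as far as the arm can. A call with a gripper value outside its range is refused whole. The fingers move at their own pace and stop on an object; the grip force is fixed at half the most. Time passes only in rows, so rows that repeat a pose let the fingers close, or fill a call up. It gives the time, the measured TCP pose, the force and the opening at its end, in the units of the state.
- readout.read_state(): the state, without advancing time (a new reading comes with each control period).
- imaging.read_camera(name): name is "scene" or "side" or "wrist"; returns a dict with "frame" (384x512x3 uint8, red, green, blue), "vertical_fov" (degrees; the focal length in pixels is half the picture's height over the tangent of half this angle, whatever the lens; pixels are square), "cx", "cy" (the principal point, pixels), "dist_coeffs" ([k1, k2, p1, p2, k3] as OpenCV has them; the pictures are not rectified), "origin" and "orientation" of the camera in the world; the wrist camera has in their place "hand_eye" (4x4, takes a point from camera to tool coordinates, whose origin is the TCP and whose axes are the flange's). Camera axes: x right, y down, z forward; pixel columns grow to the right and rows downward; lengths in mm; the calibration is good to about 2 mm. A picture is of the moment at which its call begins: read the wrist's pose just before it. There is no depth.
- order.close_job(): hands the job in, once; it reports no verdict.
The state is a dict: "t": time; "joint_positions": joint angles; "dq": joint speeds; "effort": joint torques, N m; "ee_pos": TCP position; "orientation": TCP orientation; "force": force on the tool from outside, world axes, zero at the start; "ft_torque": the same for the moment, N m; "width": finger opening in mm.
Only numpy, scipy, OpenCV 4.12 (cv2) and the standard library are available. Lean on these libraries where they do the work, as an engineer would, in place of code of your own. Each camera call takes 0.05 s, during which the arm holds its last target.

## Working session

There is one attempt and no reset: what is moved stays moved. The work goes in short steps, Python scripts to look and compute and a tool call to move; the robot and the scene stay as the last step left them, time stands still between calls to the robot, and variables do not carry over. Pictures are saved under pics/ and viewed, and the job is handed in when it is done.

Besides the shell and the picture viewer there is one more tool, called after ">>>" as a command line: name --argument value ..., lists and objects as JSON in quotes. move_arm: Moves the arm, as the interface text tells. Its arguments: {"type":"object","properties":{"steps":{"type":"array","items":{"type":"object","properties":{"delta_rot":{"type":"array","items":{"type":"number"}},"dp":{"type":"array","items":{"type":"number"}},"hand":{"type":"number"}}}}},"required":["steps"]}

```bash
mkdir -p pics; ls; cat > h.py <<'E'
import numpy as np, cv2
from bench import readout, imaging, order, ctrl
from scipy.spatial.transform import Rotation as R
def snap(name,fn):
    s=readout.read_state(); c=imaging.read_camera(name); c['state']=s
    cv2.imwrite('pics/'+fn+'.png',cv2.cvtColor(c['frame'],cv2.COLOR_RGB2BGR))
    import pickle; pickle.dump(c,open('pics/'+fn+'.pkl','wb')); return c
def load(fn):
    import pickle; return pickle.load(open('pics/'+fn+'.pkl','rb'))
def rot(o):
    o=np.array(o)
    return o if o.shape==(3,3) else R.from_euler('xyz',o).as_matrix()
def cam(c):
    h,w=c['frame'].shape[:2]; f=h/2/np.tan(np.radians(c['vertical_fov'])/2)
    K=np.array([[f,0,c['cx']],[0,f,c['cy']],[0,0,1]]); d=np.array(c['dist_coeffs'],float)
    if 'hand_eye' in c:
        s=c['state']; T=np.eye(4); T[:3,:3]=rot(s['orientation']); T[:3,3]=s['ee_pos']; M=T@np.array(c['hand_eye'])
        return K,d,M[:3,:3],M[:3,3]
    return K,d,rot(c['orientation']),np.array(c['origin'],float)
def rays(c,px):
    K,d,Rm,o=cam(c); u=cv2.undistortPoints(np.array(px,float).reshape(-1,1,2),K,d).reshape(-1,2)
    v=np.c_[u,np.ones(len(u))]@Rm.T; return o,v/np.linalg.norm(v,axis=1)[:,None]
def onplane(c,px,z):
    o,v=rays(c,px); return o+v*((z-o[2])/v[:,2])[:,None]
def proj(c,P):
    K,d,Rm,o=cam(c); q=(np.array(P,float).reshape(-1,3)-o)@Rm
    return cv2.projectPoints(q,np.zeros(3),np.zeros(3),K,d)[0].reshape(-1,2)
def tri(cs,ps):
    A=np.zeros((3,3));b=np.zeros(3)
    for c,p in zip(cs,ps):
        o,v=rays(c,[p]);v=v[0];M=np.eye(3)-np.outer(v,v);A+=M;b+=M@o
    return np.linalg.solve(A,b)
E
python3 - <<'E'
from h import *
for n in ['scene','side','wrist']:
    c=snap(n,n+'0'); print(n,{k:v for k,v in c.items() if k not in('frame','state')})
print(readout.read_state(),ctrl.hold_point_z)
E
```

```text
pics
scene {'vertical_fov': 51.87191182834934, 'cx': 257.1413525576938, 'cy': 188.88334475919052, 'dist_coeffs': array([-0.00343957,  0.        ,  0.        ,  0.        ,  0.        ]), 'origin': array([1149.04240793,  799.58413991, 1275.88244069]), 'orientation': array([-2.38266959, -0.01564658,  2.53126084])}
side {'vertical_fov': 57.053172998542536, 'cx': 251.71250894781673, 'cy': 192.73246103914593, 'dist_coeffs': array([-0.03052305,  0.        ,  0.        ,  0.        ,  0.        ]), 'origin': array([   78.16114612, -1098.250659  ,  1102.17480786]), 'orientation': array([-2.30616711e+00,  7.30936840e-05, -4.10367184e-01])}
wrist {'vertical_fov': 65.12654773343971, 'cx': 256.6131534293321, 'cy': 194.03811004071656, 'dist_coeffs': array([0.01555745, 0.        , 0.        , 0.        , 0.        ]), 'hand_eye': array([[ 6.30922742e-05, -9.61251592e-01, -2.75672583e-01,
         7.02473015e+01],
       [ 9.99999998e-01,  5.40339025e-05,  4.04541472e-05,
         1.11521918e+00],
       [-2.39909479e-05, -2.75672585e-01,  9.61251593e-01,
        -1.42490802e+02],
       [ 0.00000000e+00,  0.00000000e+00,  0.00000000e+00,
         1.00000000e+00]])}
{'t': 0.15, 'joint_positions': array([-1.40749957e+00,  5.28266103e-01,  1.43365455e+00,  5.89241737e-05,
        1.18141238e+00, -1.78483790e-01]), 'dq': array([-0.002121  , -0.00358149, -0.00278536,  0.00076681,  0.00012898,
        0.00011382]), 'effort': array([ 5.85647940e-04, -4.42743945e+01, -1.78276259e+01, -2.17998131e-04,
        5.60029832e-03,  7.42965710e-06]), 'ee_pos': array([ 209.43623696, -588.25550459,  230.53533075]), 'orientation': array([-3.13988959e+00, -3.62591564e-04,  3.41757826e-01]), 'force': array([-0.34846548,  0.80409287, -0.84920533]), 'ft_torque': array([ 0.01525081,  0.00826209, -0.07452574]), 'width': 85.09230864257638} 18.700000000000003
```

View pics/scene0.png

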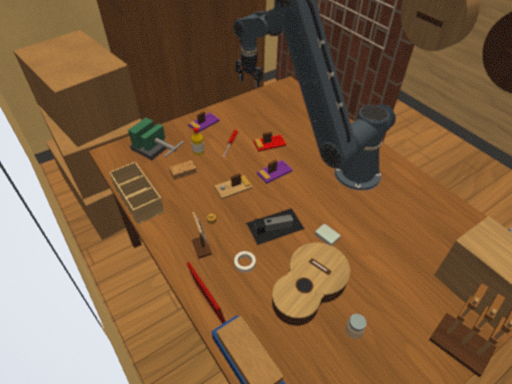

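View pics/side0.png

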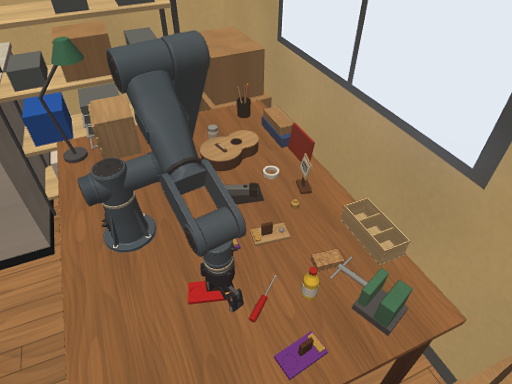

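View pics/wrist0.png

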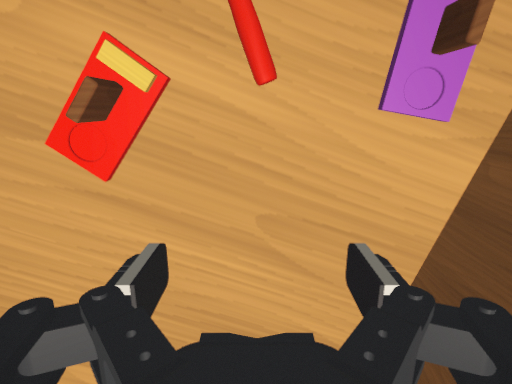

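```bash
python3 - <<'E'
from h import *
a=load('scene0')['frame'][:,:,::-1]; b=load('side0')['frame'][:,:,::-1]
def z(im,x0,y0,x1,y1,s,fn): cv2.imwrite('pics/'+fn+'.png',cv2.resize(im[y0:y1,x0:x1],None,fx=s,fy=s,interpolation=cv2.INTER_CUBIC))
z(a,180,140,340,260,5,'zs1'); z(b,210,150,340,250,6,'zs2'); z(a,240,220,380,340,5,'zs3')
for n,p in dict(tape=(245,261),uke=(320,267),tray=(233,186),tagfoot=(202,245)).items(): print(n,onplane(load('scene0'),[p],0 if n!='uke' else 85)[0])
E
```

```text
tape [693.42060125 102.57647678   0.        ]
uke [520.27061831 318.30000536  85.        ]
tray [ 518.42266841 -255.94853896    0.        ]
tagfoot [791.42864043 -53.65554276   0.        ]
```

View pics/zs1.png

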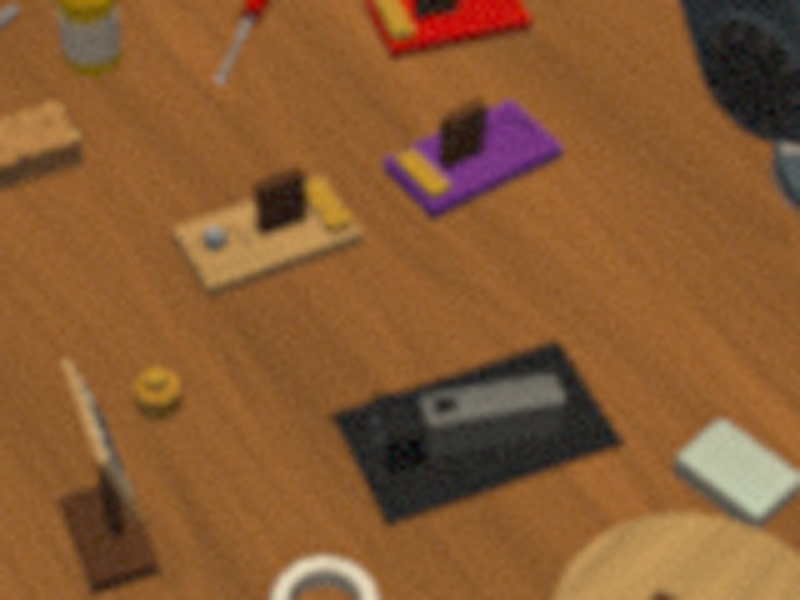

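View pics/zs2.png

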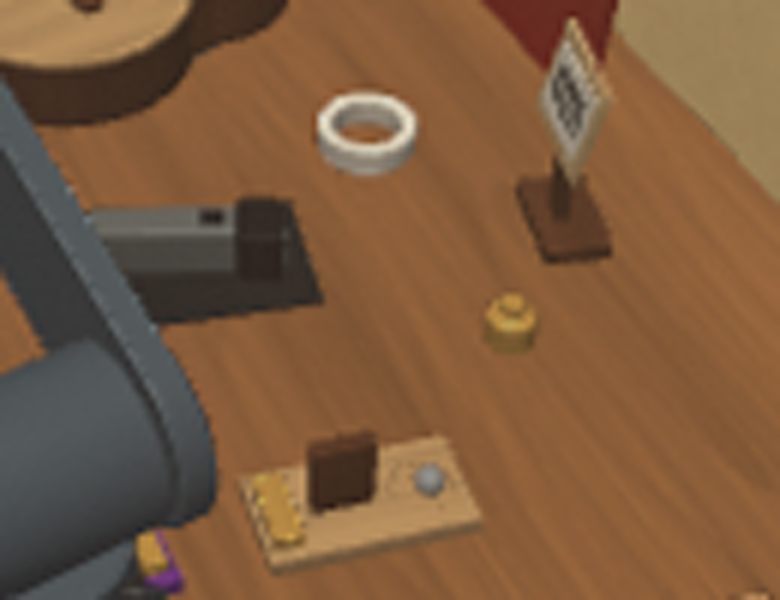

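View pics/zs3.png

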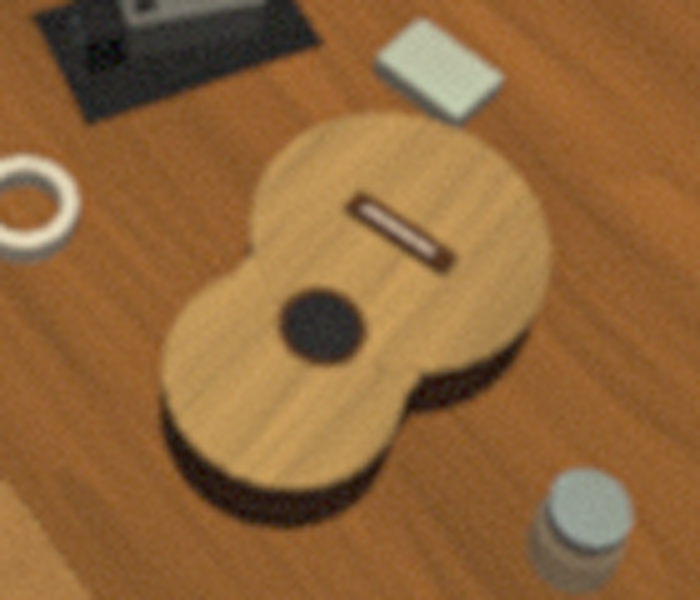

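The wooden tray at scene px (233,186) carries the ball and a dark fin, so it is the one meant. The look-alikes are purple at (275,172) and (204,122) and red at (268,142), none with a ball. The tag is at (202,240), the mat and scanner at (275,225), and the bridge at (320,267).

```bash
python3 - <<'E'
from h import *
c=load('scene0'); f=lambda L,ox=180,oy=140,s=5:[((x+.5)/s-.5+ox,(y+.5)/s-.5+oy) for x,y in L]
m=onplane(c,f([(335,415),(560,343),(620,442),(390,522)]),4); print('mat',m.round(1),m.mean(0))
g=onplane(c,f([(420,395),(560,375),(566,400),(428,428)]),48); print('grey',g.round(1),g.mean(0))
t=onplane(c,f([(175,232),(330,178),(362,235),(210,292)]),13); print('tray',t.round(1),t.mean(0))
b=onplane(c,f([(350,195),(455,268)],240,220),85);print('bridge',b)
h=onplane(c,f([(323,326)],240,220),77);print('hole',h)
s=onplane(c,f([(62,497),(98,590),(157,568)]),10);print('foot',s)
E
```

```text
mat [[586.5 -45.5   4. ]
 [384.9  -2.7   4. ]
 [410.5 108.2   4. ]
 [610.6  67.5   4. ]] [498.09431054  31.88895197   4.        ]
grey [[538.3   5.   48. ]
 [432.5  51.9  48. ]
 [444.7  75.   48. ]
 [552.6  35.8  48. ]] [492.05054552  41.93876806  48.        ]
tray [[ 592.3 -290.9   13. ]
 [ 440.6 -270.6   13. ]
 [ 457.2 -194.9   13. ]
 [ 604.1 -212.2   13. ]] [ 523.52920589 -242.14995963   13.        ]
bridge [[527.8982015  270.87317578  85.        ]
 [506.40331479 358.07275141  85.        ]]
hole [[607.39071132 337.88416535  77.        ]]
foot [[812.47680036 -94.12809302  10.        ]
 [831.57256393  -2.34423511  10.        ]
 [784.7014648    5.61203944  10.        ]]
```

>>> move_arm --steps '[{"dp": [0.3, 0.6, 0.2], "delta_rot": [0, 0, -0.03], "hand": 1}, {"dp": [0.8, 1.6, 0.5], "delta_rot": [0, 0, -0.07], "hand": 1}, {"dp": [1.3, 2.8, 0.8], "delta_rot": [0, 0, -0.11], "hand": 1}, {"dp": [1.8, 4.0, 1.1], "delta_rot": [0, 0, -0.15], "hand": 1}, {"dp": [2.3, 5.2, 1.4], "delta_rot": [0, 0, -0.2], "hand": 1}]'

```text
t: 0.57
ee_pos: [278.7, -431.0, 273.1]
orientation: [-3.14, 0.0, 0.139]
force: [2.0, 0.1, 1.0]
width: 84.8
```

>>> move_arm --steps '[{"dp": [0.5, 1.2, 0.3], "delta_rot": [0, 0, -0.05], "hand": 1}, {"dp": [1.0, 2.4, 0.6], "delta_rot": [0, 0, -0.1], "hand": 1}, {"dp": [1.5, 3.6, 0.9], "delta_rot": [0, 0, -0.15], "hand": 1}, {"dp": [2.1, 4.8, 1.1], "delta_rot": [0, 0, -0.2], "hand": 1}, {"dp": [2.7, 6.0, 1.3], "delta_rot": [0, 0, -0.25], "hand": 1}]'

```text
t: 0.98
ee_pos: [359.7, -250.9, 312.7]
orientation: [3.141, -0.0, -0.112]
force: [1.4, -0.1, 0.3]
width: 85.5
```

>>> move_arm --steps '[{"dp": [0.5, 1.2, 0.1], "delta_rot": [0, 0, -0.05], "hand": 1}, {"dp": [1.0, 2.4, 0.2], "delta_rot": [0, 0, -0.1], "hand": 1}, {"dp": [1.5, 3.6, 0.3], "delta_rot": [0, 0, -0.15], "hand": 1}, {"dp": [2.1, 4.8, 0.4], "delta_rot": [0, 0, -0.2], "hand": 1}, {"dp": [2.7, 6.0, 0.5], "delta_rot": [0, 0, -0.25], "hand": 1}]'

```text
t: 1.4
ee_pos: [440.6, -70.8, 327.5]
orientation: [3.141, -0.0, -0.361]
force: [0.7, -1.1, 0.3]
width: 85.4
```

>>> move_arm --steps '[{"dp": [0.4, 1.0, 0], "delta_rot": [0, 0, 0], "hand": 1}, {"dp": [0.8, 1.8, 0], "delta_rot": [0, 0, 0], "hand": 1}, {"dp": [1.2, 2.6, 0], "delta_rot": [0, 0, 0], "hand": 1}, {"dp": [1.4, 3.2, 0], "delta_rot": [0, 0, 0], "hand": 1}, {"dp": [1.5, 3.4, 0], "delta_rot": [0, 0, 0], "hand": 1}]'

```text
t: 1.82
ee_pos: [485.8, 31.6, 327.1]
orientation: [-3.141, 0.001, -0.355]
force: [0.2, -0.4, -0.0]
width: 85.2
```

```bash
python3 - <<'E'
from h import *
c=snap('wrist','w1'); c=snap('scene','s1');print(readout.read_state())
E
```

```text
{'t': 1.9167, 'joint_positions': array([-1.68563850e-01,  2.27074494e-01,  1.63968231e+00, -3.44330310e-04,
        1.27543033e+00,  1.75819384e+00]), 'dq': array([-0.03830862, -0.00889701,  0.01497588, -0.01624954,  0.00202352,
       -0.01028872]), 'effort': array([ 8.67796652e-01, -3.07666075e+01, -1.92563796e+01,  1.23075871e-01,
       -1.46479765e-02,  7.03736418e-02]), 'ee_pos': array([485.48390357,  29.87768011, 327.02370045]), 'orientation': array([ 3.14115830e+00,  5.22725989e-04, -3.55861145e-01]), 'force': array([-0.70385263,  0.29286157, -0.89370174]), 'ft_torque': array([-0.01356603, -0.01279226,  0.01116998]), 'width': 85.81627379299871}
```

View pics/w1.png

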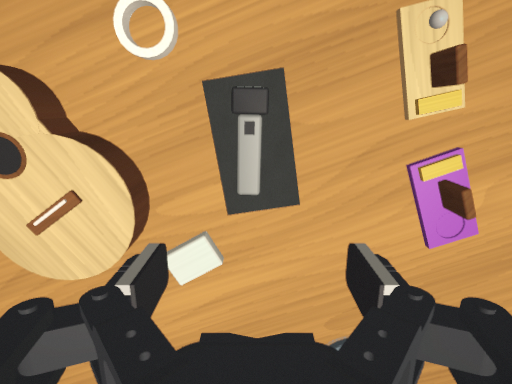

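The wrist view shows the scanner on its mat around (250,140), the wooden tray with its ball at (438,18), and the bridge at (55,213). The mat corners are (203,80), (284,68), (299,205) and (228,214).

```bash
python3 - <<'E'
from h import *
c=load('w1'); im=c['frame'][:,:,::-1]
cv2.imwrite('pics/z4.png',cv2.resize(im[55:225,190:310],None,fx=3.5,fy=3.5,interpolation=cv2.INTER_CUBIC))
hsv=cv2.cvtColor(im,cv2.COLOR_BGR2HSV)
low=(hsv[:,:,1]<60).astype(np.uint8)
# scanner grey (bright, low sat)
g=(low&(hsv[:,:,2]>110)).astype(np.uint8); g[:,:205]=0; g[:,300:]=0; g[:90]=0; g[205:]=0
cn=max(cv2.findContours(g,0,1)[0],key=cv2.contourArea); r=cv2.minAreaRect(cn);print('grey',r)
bx=cv2.boxPoints(r);P=onplane(c,bx,48);print(P.round(1),P.mean(0))
def axis(P):
    e=[(P[(i+1)%4]-P[i])[:2] for i in range(4)]; L=[np.linalg.norm(x) for x in e]; k=int(np.argmax(L)); d=e[k]; d=d*np.sign(d[0]); return np.array(L).round(1),np.arctan2(d[1],d[0])
print(axis(P))
dk=((hsv[:,:,2]<75)).astype(np.uint8)|g; dk[:,:195]=0;dk[:,305:]=0;dk[:60]=0;dk[222:]=0
dk=cv2.morphologyEx(dk,cv2.MORPH_OPEN,np.ones((3,3)))
cn=max(cv2.findContours(dk,0,1)[0],key=cv2.contourArea); h=cv2.convexHull(cn); q=cv2.approxPolyDP(h,6,True).reshape(-1,2);print('mat',q)
r=cv2.minAreaRect(cn); 
P=onplane(c,q,4);print(P.round(1),P.mean(0),axis(P) if len(q)==4 else '')
b=onplane(c,[(30,229),(79,196)],85);print('bridge',b,b.mean(0))
ho=onplane(c,[(9,156)],77);print('hole',ho)
E
```

```text
grey ((249.5, 154.5), (79.0, 23.0), 90.0)
[[551.8  33.6  48. ]
 [541.    4.4  48. ]
 [436.4  42.7  48. ]
 [448.   74.2  48. ]] [494.28434932  38.73550706  48.        ]
(array([ 31.2, 111.4,  33.6, 111.4]), np.float64(-0.3723175375613543))
mat [[282  69]
 [298 203]
 [228 213]
 [203  82]]
[[589.1 -45.9   4. ]
 [389.1  -4.6   4. ]
 [412.6 108.4   4. ]
 [612.4  67.3   4. ]] [500.83801355  31.32156791   4.        ] (array([204.2, 115.5, 204. , 115.6]), np.float64(-0.2036235966283617))
bridge [[509.37784795 352.44533385  85.        ]
 [527.81123347 266.96519146  85.        ]] [518.59454071 309.70526265  85.        ]
hole [[606.21763232 329.50127668  77.        ]]
```

View pics/z4.png

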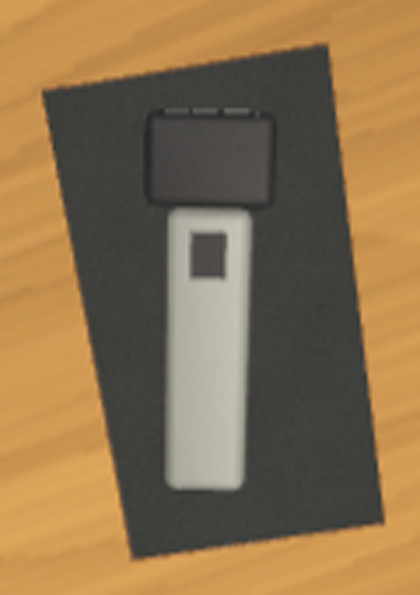

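```bash
python3 - <<'E'
from h import *
c=load('w1'); f=lambda L,ox=190,oy=55,s=3.5:[((x+.5)/s-.5+ox,(y+.5)/s-.5+oy) for x,y in L]
P=onplane(c,f([(168,215),(166,480),(251,215),(245,480),(147,115),(276,115)]),48);print(P.round(1))
for i in (0,2): d=P[i]-P[i+1];print(np.arctan2(d[1],d[0]))
K,d,Rm,o=cam(c);print(o)
# tag in side view
s=load('side0')
cv2.imwrite('pics/z5.png',cv2.resize(s['frame'][145:200,285:325,::-1],None,fx=10,fy=10,interpolation=cv2.INTER_CUBIC))
s=load('s1')
cv2.imwrite('pics/z6.png',cv2.resize(s['frame'][205:265,185:220,::-1],None,fx=10,fy=10,interpolation=cv2.INTER_CUBIC))
E
```

```text
[[550.6  34.6  48. ]
 [451.6  74.2  48. ]
 [539.5   4.5  48. ]
 [440.2  43.4  48. ]
 [587.4  28.8  48. ]
 [570.4 -16.9  48. ]]
-0.3804523379155229
-0.3739389950886056
[552.05998851   6.12806962 469.49590015]
```

View pics/z5.png

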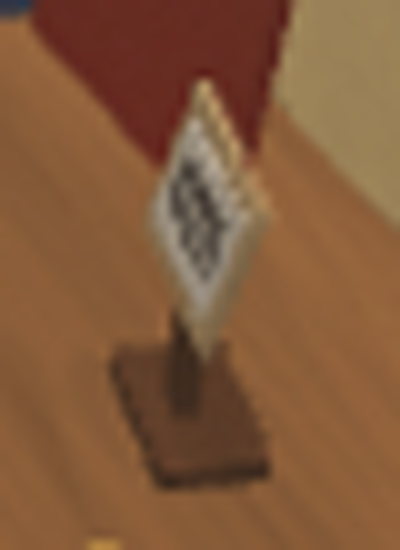

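View pics/z6.png

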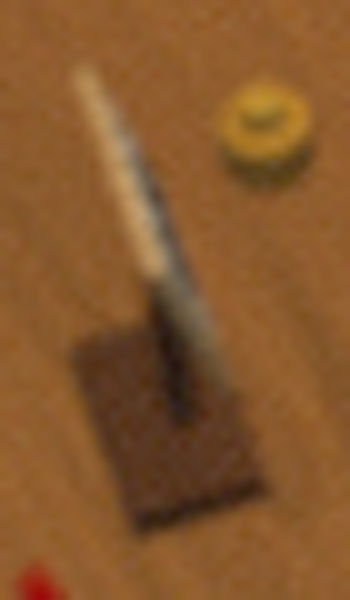

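>>> move_arm --steps '[{"dp": [0.2, -0.2, 0], "delta_rot": [-0.04, -0.11, 0], "hand": 1}, {"dp": [0.5, -0.5, 0], "delta_rot": [-0.08, -0.22, 0], "hand": 1}, {"dp": [0.8, -0.8, 0], "delta_rot": [-0.12, -0.33, 0], "hand": 1}, {"dp": [1.0, -1.0, 0], "delta_rot": [-0.16, -0.44, 0], "hand": 1}, {"dp": [1.0, -1.0, 0], "delta_rot": [-0.2, -0.55, 0], "hand": 1}]'

```text
t: 2.33
ee_pos: [516.5, -3.1, 328.9]
orientation: [-3.135, -0.594, -0.362]
force: [0.1, -1.9, -0.5]
width: 85.9
```

```bash
python3 - <<'E'
from h import *
c=snap('wrist','w2');print(c['state']['dq'],c['state']['ee_pos'],c['state']['orientation'])
E
```

```text
[ 0.19278208 -0.21746358  0.9955375  -1.11142498 -2.04635945  1.16754326] [516.54279416  -3.14022439 328.87927105] [-3.13527711 -0.59386019 -0.36213689]
```

View pics/w2.png

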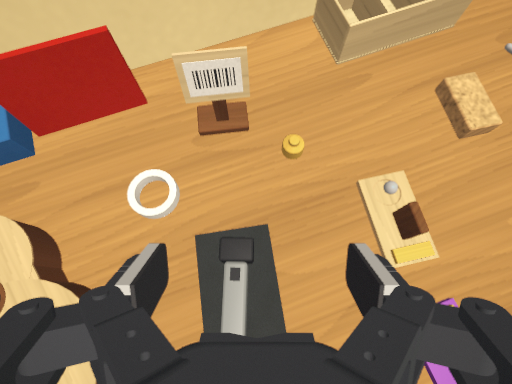

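The wrist view shows the tag label around (214,78), but the arm was still settling. I'll retake it.

```bash
python3 - <<'E'
from h import *
for i in range(3): c=snap('wrist','w3')
print(c['state']['dq'].round(3),c['state']['ee_pos'],c['state']['orientation'])
cv2.imwrite('pics/z7.png',cv2.resize(c['frame'][20:150,150:280,::-1],None,fx=4.5,fy=4.5,interpolation=cv2.INTER_CUBIC))
cv2.imwrite('pics/z8.png',cv2.resize(c['frame'][150:290,340:460,::-1],None,fx=4,fy=4,interpolation=cv2.INTER_CUBIC))
E
```

```text
[-0.001  0.019 -0.128  0.018  0.008 -0.01 ] [512.23697014  -1.35128368 325.46428821] [-3.13811172 -0.57844947 -0.35956021]
```

View pics/z7.png

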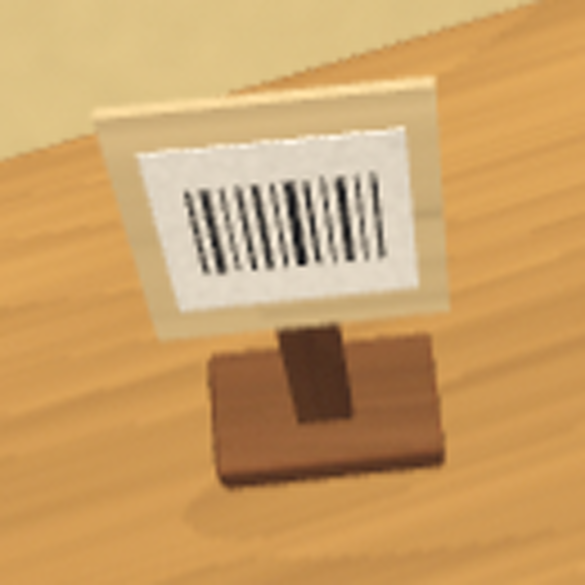

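View pics/z8.png

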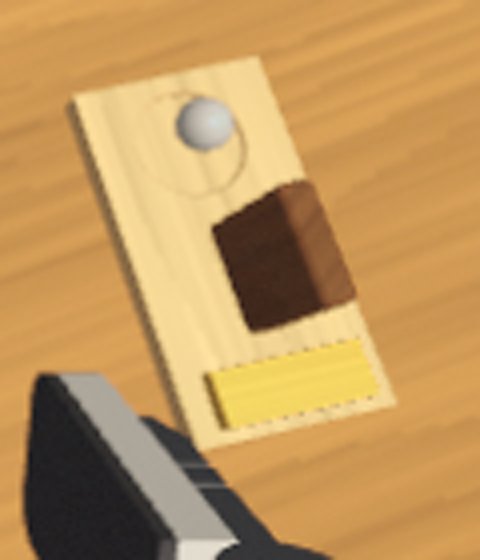

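```bash
python3 - <<'E'
from h import *
c=load('w3'); f=lambda L,ox,oy,s:[((x+.5)/s-.5+ox,(y+.5)/s-.5+oy) for x,y in L]
tp=onplane(c,f([(137,153),(405,126)],150,20,4.5),152.1); bt=onplane(c,f([(181,312),(420,288)],150,20,4.5),97.9)
print(tp.round(1),bt.round(1)); C=(tp.sum(0)+bt.sum(0))/4
n=lambda a:np.arctan2(a[1],a[0])
for a in (tp,bt): e=a[0]-a[1]; print('w',np.linalg.norm(e),'stand yaw',n([e[1],-e[0]]))
print('C',C,'lean',(tp.mean(0)-bt.mean(0)))
# PnP
K,d,Rm,o=cam(c)
obj=np.array([[-40,-28,0],[40,-28,0],[40,28,0],[-40,28,0]],float)
img=np.array(f([(137,153),(405,126),(420,288),(181,312)],150,20,4.5))
ok,rv,tv=cv2.solvePnP(obj,img,K,d,flags=cv2.SOLVEPNP_IPPE); Rw=Rm@cv2.Rodrigues(rv)[0]
print('pnp C',o+Rm@tv.ravel(),'n',Rw[:,2],'yaw',np.arctan2(Rw[1,2],Rw[0,2]),'lean',np.arcsin(-Rw[2,2]))
# crosscheck side/scene centre
print(proj(load('side0'),[C]),proj(load('scene0'),[C]))
# tray
t=onplane(c,f([(72,98),(260,56),(397,404),(205,450)],340,150,4),13);print('tray',t.round(1),t.mean(0))
for i,j in((0,3),(1,2)): e=t[i]-t[j];print(np.linalg.norm(e),n(e))
fin=onplane(c,f([(212,228),(285,190),(323,308),(255,332)],340,150,4),73);print('fin(approx)',fin)
E
```

```text
[[811.   -3.6 152.1]
 [792.3 -81.6 152.1]] [[ 7.958e+02 -4.000e-01  9.790e+01]
 [ 7.767e+02 -7.810e+01  9.790e+01]]
w 80.26443163812371 stand yaw -0.23508571459392014
w 80.05927100461618 stand yaw -0.24067365441977184
C [793.97862878 -40.93505391 125.        ] lean [15.38711873 -3.36941949 54.2       ]
pnp C [793.11145056 -40.75917524 126.06945071] n [ 0.92848404 -0.23671563 -0.28615224] yaw -0.24963063991626333 lean 0.29020873998682667
[[303.91858014 166.62136796]] [[200.18480393 227.73668635]]
tray [[ 604.3 -215.    13. ]
 [ 593.7 -296.8   13. ]
 [ 447.6 -275.4   13. ]
 [ 457.6 -198.7   13. ]] [ 525.7692067 -246.4517103   13.       ]
147.63949608248538 -0.11057109778204938
147.65463689255634 -0.14512455471118726
fin(approx) [[ 529.17392967 -211.19762947   73.        ]
 [ 532.56325681 -241.77231502   73.        ]
 [ 490.71546774 -233.09966499   73.        ]
 [ 491.43479947 -207.40517265   73.        ]]
```

>>> move_arm --steps '[{"dp": [0, 0.2, -0.6], "delta_rot": [0.04, 0.11, 0], "hand": 1}, {"dp": [0, 0.5, -1.6], "delta_rot": [0.08, 0.22, 0], "hand": 1}, {"dp": [-0.1, 0.8, -2.7], "delta_rot": [0.12, 0.33, 0], "hand": 1}, {"dp": [-0.15, 1.0, -3.8], "delta_rot": [0.16, 0.44, 0], "hand": 1}, {"dp": [-0.2, 1.1, -4.7], "delta_rot": [0.2, 0.55, 0], "hand": 1}]'

```text
t: 2.95
ee_pos: [512.2, 32.1, 186.2]
orientation: [-3.14, 0.004, -0.358]
force: [-0.1, -0.2, 0.5]
width: 85.5
```

>>> move_arm --steps '[{"dp": [0, 0, -0.6], "delta_rot": [0, 0, -0.02], "hand": 0.7}, {"dp": [0, 0, -1.0], "delta_rot": [0, 0, -0.02], "hand": 0.5}, {"dp": [0, 0, -1.2], "delta_rot": [0, 0, -0.02], "hand": 0.5}, {"dp": [0, 0, -1.2], "delta_rot": [0, 0, -0.02], "hand": 0.5}, {"dp": [0, 0, -1.2], "delta_rot": [0, 0, -0.02], "hand": 0.5}]'

```text
t: 3.37
ee_pos: [511.0, 31.7, 150.8]
orientation: [-3.141, -0.001, -0.378]
force: [-0.5, -0.0, 0.4]
width: 64.0
```

```bash
python3 - <<'E'
from h import *
c=snap('wrist','w4');print(c['state']['dq'].round(3),c['state']['ee_pos'],c['state']['orientation'],c['state']['width'])
E
```

```text
[ 0.007 -0.028  0.006 -0.002 -0.006  0.005] [510.99923899  31.68030711 150.8355153 ] [-3.14095576e+00 -9.24026407e-04 -3.78497295e-01] 64.03923999535213
```

View pics/w4.png

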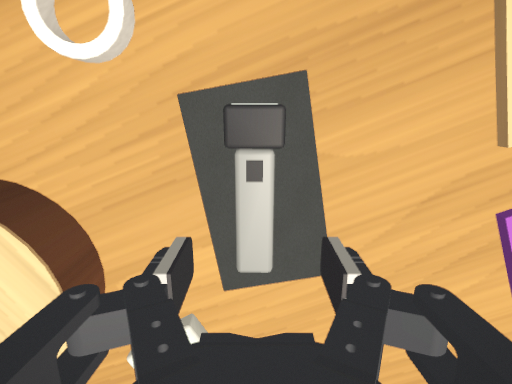

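The scanner sits between the jaws: head at (255,127), grey body at (255,210).

```bash
python3 - <<'E'
from h import *
c=load('w4')
P=onplane(c,[(236.5,150),(273.5,150),(272,272),(237,272),(225,106),(284,106)],48);print(P.round(1))
print(P[:4].mean(0)); e=(P[0]+P[1]-P[2]-P[3])/2; y=np.arctan2(e[1],e[0]); print(np.linalg.norm(e),y)
u=np.array([np.cos(y),np.sin(y),0]); print('ctr',P[:4].mean(0)+17.5*u, (P[4]+P[5])/2-73*u)
m=onplane(c,[(179,95),(306,71),(328,275),(225,290)],4);print(m.round(1),m.mean(0))
E
```

```text
[[552.1  32.3  48. ]
 [541.    4.3  48. ]
 [437.2  45.2  48. ]
 [449.   75.   48. ]
 [587.1  27.4  48. ]
 [570.  -15.5  48. ]]
[494.81675158  39.22784421  48.        ]
111.5682710906623 -0.3840044204561574
ctr [511.04225934  32.67170985  48.        ] [510.87481962  33.31238989  48.        ]
[[613.3  66.7   4. ]
 [589.7 -47.7   4. ]
 [386.5  -2.5   4. ]
 [410.6 108.4   4. ]] [500.00801755  31.22306667   4.        ]
```

>>> move_arm --steps '[{"dp": [0, 0.03, -1.0], "delta_rot": [0, 0, -0.004], "hand": 0.5}, {"dp": [0, 0.03, -2.2], "delta_rot": [0, 0, -0.004], "hand": 0.5}, {"dp": [0, 0.03, -3.4], "delta_rot": [0, 0, -0.004], "hand": 0.5}, {"dp": [0, 0.03, -4.3], "delta_rot": [0, 0, -0.004], "hand": 0.5}, {"dp": [0, 0.03, -4.6], "delta_rot": [0, 0, -0.004], "hand": 0.5}]'

```text
t: 3.83
ee_pos: [508.8, 33.2, 10.4]
orientation: [3.141, 0.003, -0.382]
force: [0.6, 0.2, 0.3]
width: 63.8
```

>>> move_arm --steps '[{"dp": [0, 0, 0], "hand": 0.5}, {"dp": [0, 0, 0], "hand": -1}, {"dp": [0, 0, 0], "hand": -1}, {"dp": [0, 0, 0], "hand": -1}, {"dp": [0, 0, 0], "hand": -1}]'

```text
validation failed for argument at $.st...
```

>>> move_arm --steps '[{"dp": [0, 0, 0], "hand": -1}, {"dp": [0, 0, 0], "hand": -1}, {"dp": [0, 0, 0], "hand": -1}, {"dp": [0, 0, 0], "hand": -1}, {"dp": [0, 0, 0], "hand": -1}]'

```text
validation failed for argument at $.st...
```

Every row must include delta_rot.

>>> move_arm --steps '[{"dp": [0, 0, 0], "delta_rot": [0, 0, 0], "hand": 0.5}, {"dp": [0, 0, 0], "delta_rot": [0, 0, 0], "hand": -1}, {"dp": [0, 0, 0], "delta_rot": [0, 0, 0], "hand": -1}, {"dp": [0, 0, 0], "delta_rot": [0, 0, 0], "hand": -1}, {"dp": [0, 0, 0], "delta_rot": [0, 0, 0], "hand": -1}]'

```text
t: 4.25
ee_pos: [511.2, 32.9, 14.5]
orientation: [-3.14, -0.005, -0.382]
force: [-0.3, 0.7, 7.4]
width: 33.5
```

>>> move_arm --steps '[{"dp": [0, 0, 0], "delta_rot": [0, 0, 0], "hand": -1}, {"dp": [0, 0, 0], "delta_rot": [0, 0, 0], "hand": -1}, {"dp": [0, 0, 0], "delta_rot": [0, 0, 0], "hand": -1}, {"dp": [0, 0, 0], "delta_rot": [0, 0, 0], "hand": -1}, {"dp": [0, 0, 0], "delta_rot": [0, 0, 0], "hand": -1}]'

```text
t: 4.67
ee_pos: [511.3, 32.9, 14.5]
orientation: [-3.14, -0.005, -0.382]
force: [1.0, -0.4, 7.9]
width: 33.2
```

```bash
python3 - <<'E'
from h import *
c=snap('wrist','w5');s=c['state'];print(s)
E
```

```text
{'t': 4.6667, 'joint_positions': array([-1.54094416e-01,  7.44493019e-01,  1.86520583e+00,  1.82064061e-04,
        5.27037274e-01,  1.79864013e+00]), 'dq': array([-0.00097297,  0.00048599, -0.00135214, -0.00057323, -0.00033289,
        0.00027921]), 'effort': array([-2.72761825e-01, -3.74160004e+01, -4.88413945e+00, -6.56080199e-02,
       -4.48369898e-02,  3.12924429e-03]), 'ee_pos': array([511.30364522,  32.93987925,  14.48363179]), 'orientation': array([-3.14040571, -0.00471015, -0.38209815]), 'force': array([ 0.98390712, -0.36456613,  7.91499052]), 'ft_torque': array([ 0.08566296, -0.01280843,  0.05391718]), 'width': 33.223183243748906}
```

View pics/w5.png

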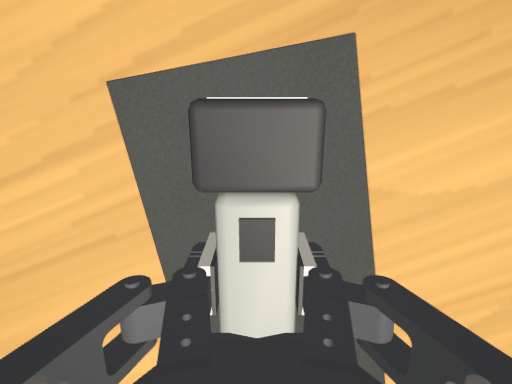

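```bash
python3 - <<'E'
from h import *
s=readout.read_state(); R0=R.from_euler('xyz',[np.pi,0,-0.382]); R1=R.from_euler('z',-.238)*R.from_euler('y',.25)*R.from_euler('x',np.pi)
print((R1*R0.inv()).as_rotvec(), R1.as_euler('xyz'), R1.as_matrix()[:,2])
E
```

```text
[0.07633032 0.23828836 0.1432487 ] [ 3.14159265  0.25       -0.238     ] [-0.24043     0.05832783 -0.96891242]
```

>>> move_arm --steps '[{"dp": [0, 0, 0.3], "delta_rot": [0, 0, 0], "hand": -1}, {"dp": [0, 0, 0.8], "delta_rot": [0, 0, 0], "hand": -1}, {"dp": [0, 0, 1.5], "delta_rot": [0, 0, 0], "hand": -1}, {"dp": [0, 0, 2.2], "delta_rot": [0, 0, 0], "hand": -1}, {"dp": [0.2, 0, 3.0], "delta_rot": [0, 0, 0], "hand": -1}]'

```text
t: 5.13
ee_pos: [512.9, 33.5, 103.3]
orientation: [3.141, 0.004, -0.382]
force: [0.4, -0.2, -3.4]
width: 33.5
```

>>> move_arm --steps '[{"dp": [0.4, -0.1, 0.4], "delta_rot": [0.01, 0.03, 0.02], "hand": -1}, {"dp": [1.0, -0.3, 0.8], "delta_rot": [0.03, 0.09, 0.05], "hand": -1}, {"dp": [1.7, -0.5, 1.3], "delta_rot": [0.05, 0.15, 0.09], "hand": -1}, {"dp": [2.5, -0.75, 1.7], "delta_rot": [0.065, 0.2, 0.12], "hand": -1}, {"dp": [3.0, -0.9, 1.85], "delta_rot": [0.076, 0.238, 0.143], "hand": -1}]'

```text
t: 5.55
ee_pos: [609.3, 4.8, 161.2]
orientation: [-3.142, 0.244, -0.238]
force: [-0.0, -0.3, -2.8]
width: 33.3
```

>>> move_arm --steps '[{"dp": [0.3, -0.1, 0], "delta_rot": [0, 0, 0], "hand": -1}, {"dp": [0.5, -0.2, 0], "delta_rot": [0, 0, 0], "hand": -1}, {"dp": [0.62, -0.2, 0], "delta_rot": [0, 0, 0], "hand": -1}, {"dp": [0.62, -0.2, 0], "delta_rot": [0, 0, 0], "hand": -1}, {"dp": [0.62, -0.2, 0], "delta_rot": [0, 0, 0], "hand": -1}]'

```text
t: 5.97
ee_pos: [622.7, 0.6, 157.7]
orientation: [3.141, 0.252, -0.238]
force: [-0.9, -0.4, -1.9]
width: 32.9
```

```bash
python3 - <<'E'
from h import *
snap('side','d6');snap('scene','s6');c=snap('wrist','w6');s=c['state'];print(s['ee_pos'],s['orientation'],s['dq'].round(3),s['force'])
Rt=rot(s['orientation']); print('dir',Rt[:,0]); ctr=s['ee_pos']-11.5*Rt[:,2]; w=ctr+75*Rt[:,0]; C=np.array([793.7,-40.9,125]); d=np.array([.9416,-.2284,-.2474]);print(w, C-w,'dist',(C-w)@d,'angle',np.arccos(Rt[:,0]@d)); t=(C-w)@d/(Rt[:,0]@d); print('miss',w+t*Rt[:,0]-C)
E
```

```text
[6.22817930e+02 6.09844589e-01 1.57767463e+02] [ 3.14121065  0.25138228 -0.23811097] [-0.001  0.    -0.008 -0.002 -0.002  0.   ] [ 0.0890854  -0.36553621 -1.8109595 ]
dir [ 0.94124159 -0.22845389 -0.24874304]
[696.19192024 -17.19463689 150.25028387] [ 97.50807976 -23.70536311 -25.25028387] dist 103.47483306383262 angle 0.004249133418154534
miss [-0.11238452  0.06592174 -0.48859252]
```

View pics/w6.png

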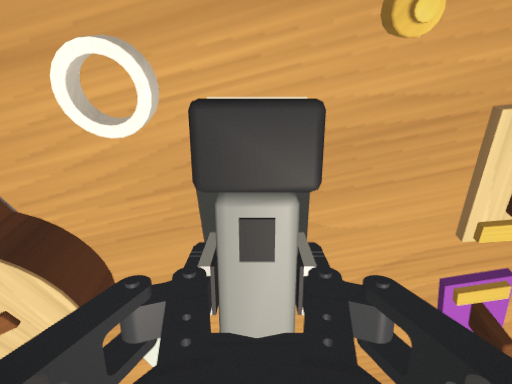

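```bash
python3 - <<'E'
from h import *
for n,(x0,y0,x1,y1) in dict(d6=(190,130,330,220),s6=(180,180,300,270)).items():
    cv2.imwrite('pics/z'+n+'.png',cv2.resize(load(n)['frame'][y0:y1,x0:x1,::-1],None,fx=5,fy=5,interpolation=cv2.INTER_CUBIC))
E
```

```text
(no output)
```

View pics/zd6.png

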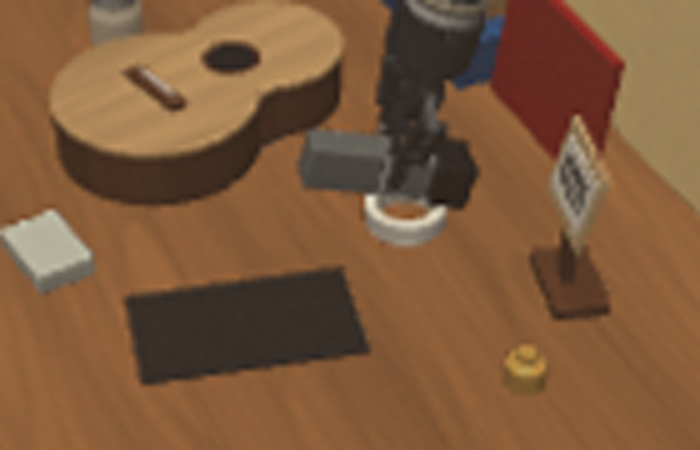

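View pics/zs6.png

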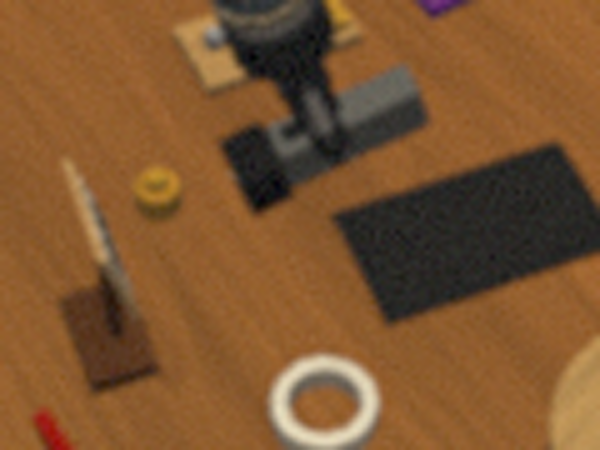

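The scanner's pose in the wrist view is unchanged from the grasp, with the head at (257,145). It points at the tag from 103 mm with a computed miss under 1 mm. I'll nudge it 3 mm closer, then hold.

>>> move_arm --steps '[{"dp": [0.05, -0.01, -0.01], "delta_rot": [0, 0, 0], "hand": -1}, {"dp": [0.11, -0.03, -0.02], "delta_rot": [0, 0, 0], "hand": -1}, {"dp": [0.11, -0.03, -0.02], "delta_rot": [0, 0, 0], "hand": -1}, {"dp": [0.11, -0.03, -0.02], "delta_rot": [0, 0, 0], "hand": -1}, {"dp": [0.11, -0.03, -0.02], "delta_rot": [0, 0, 0], "hand": -1}]'

```text
t: 6.53
ee_pos: [627.4, -0.8, 157.2]
orientation: [3.141, 0.25, -0.238]
force: [0.2, -0.2, -2.0]
width: 33.4
```

>>> move_arm --steps '[{"dp": [0, 0, 0], "delta_rot": [0, 0, 0], "hand": -1}, {"dp": [0, 0, 0], "delta_rot": [0, 0, 0], "hand": -1}, {"dp": [0, 0, 0], "delta_rot": [0, 0, 0], "hand": -1}, {"dp": [0, 0, 0], "delta_rot": [0, 0, 0], "hand": -1}, {"dp": [0, 0, 0], "delta_rot": [0, 0, 0], "hand": -1}]'

```text
t: 6.95
ee_pos: [627.4, -0.8, 157.2]
orientation: [3.141, 0.25, -0.239]
force: [-0.1, -0.5, -1.9]
width: 33.3
```

>>> move_arm --steps '[{"dp": [0, 0, 0], "delta_rot": [0, 0, 0], "hand": -1}, {"dp": [0, 0, 0], "delta_rot": [0, 0, 0], "hand": -1}, {"dp": [0, 0, 0], "delta_rot": [0, 0, 0], "hand": -1}, {"dp": [0, 0, 0], "delta_rot": [0, 0, 0], "hand": -1}, {"dp": [0, 0, 0], "delta_rot": [0, 0, 0], "hand": -1}]'

```text
t: 7.37
ee_pos: [627.4, -0.8, 157.2]
orientation: [3.141, 0.25, -0.238]
force: [-0.3, 0.4, -2.8]
width: 32.8
```

>>> move_arm --steps '[{"dp": [0, 0, 0], "delta_rot": [0, 0, 0], "hand": -1}, {"dp": [0, 0, 0], "delta_rot": [0, 0, 0], "hand": -1}, {"dp": [0, 0, 0], "delta_rot": [0, 0, 0], "hand": -1}, {"dp": [0, 0, 0], "delta_rot": [0, 0, 0], "hand": -1}, {"dp": [0, 0, 0], "delta_rot": [0, 0, 0], "hand": -1}]'

```text
t: 7.78
ee_pos: [627.4, -0.8, 157.2]
orientation: [3.141, 0.25, -0.239]
force: [-0.3, 0.2, -2.4]
width: 33.1
```

>>> move_arm --steps '[{"dp": [0, 0, 0], "delta_rot": [0, 0, 0], "hand": -1}, {"dp": [0, 0, 0], "delta_rot": [0, 0, 0], "hand": -1}, {"dp": [0, 0, 0], "delta_rot": [0, 0, 0], "hand": -1}, {"dp": [0, 0, 0], "delta_rot": [0, 0, 0], "hand": -1}, {"dp": [0, 0, 0], "delta_rot": [0, 0, 0], "hand": -1}]'

```text
t: 8.2
ee_pos: [627.4, -0.8, 157.2]
orientation: [3.141, 0.25, -0.238]
force: [0.4, 0.2, -1.3]
width: 33.2
```

```bash
python3 - <<'E'
from h import *
s=readout.read_state();print(s['t'],s['ee_pos'],s['orientation'])
R0=rot(s['orientation']);ctr=s['ee_pos']-11.5*R0[:,2]; w=ctr+75*R0[:,0]; C=np.array([793.7,-40.9,125]);print(C-w,np.linalg.norm(C-w))
R1=R.from_euler('xyz',[np.pi,0,-0.204]);print((R1*R.from_matrix(R0).inv()).as_rotvec())
E
```

```text
8.2 [627.4086355   -0.80762808 157.20268454] [ 3.14131573  0.24962547 -0.23849878]
[ 92.9118506  -22.25516992 -24.81816255] 98.71092018045789
[-0.05451391 -0.24361307  0.03428488]
```

>>> move_arm --steps '[{"dp": [-0.4, 0.1, 0], "delta_rot": [-0.01, -0.03, 0], "hand": -1}, {"dp": [-1.1, 0.3, 0], "delta_rot": [-0.02, -0.1, 0.01], "hand": -1}, {"dp": [-1.9, 0.5, -0.2], "delta_rot": [-0.035, -0.16, 0.02], "hand": -1}, {"dp": [-2.7, 0.7, -0.4], "delta_rot": [-0.05, -0.22, 0.03], "hand": -1}, {"dp": [-3.4, 0.9, -0.8], "delta_rot": [-0.0545, -0.2436, 0.034], "hand": -1}]'

```text
t: 8.62
ee_pos: [522.8, 27.0, 134.3]
orientation: [-3.142, -0.002, -0.203]
force: [0.6, 0.0, -3.0]
width: 33.1
```

>>> move_arm --steps '[{"dp": [-0.5, 0.1, -0.4], "delta_rot": [0, 0, 0], "hand": -1}, {"dp": [-0.8, 0.17, -0.9], "delta_rot": [0, 0, 0], "hand": -1}, {"dp": [-0.83, 0.17, -1.6], "delta_rot": [0, 0, 0], "hand": -1}, {"dp": [-0.83, 0.17, -2.0], "delta_rot": [0, 0, 0], "hand": -1}, {"dp": [-0.83, 0.17, -2.2], "delta_rot": [0, 0, 0], "hand": -1}]'

```text
t: 9.03
ee_pos: [499.6, 31.4, 66.1]
orientation: [3.142, 0.002, -0.204]
force: [-0.4, -0.4, -2.1]
width: 33.3
```

>>> move_arm --steps '[{"dp": [0, 0, 0], "delta_rot": [0, 0, 0], "hand": -1}, {"dp": [0, 0, 0], "delta_rot": [0, 0, 0], "hand": -1}, {"dp": [0, 0, 0], "delta_rot": [0, 0, 0], "hand": -1}, {"dp": [0, 0, 0], "delta_rot": [0, 0, 0], "hand": -1}, {"dp": [0, 0, 0], "delta_rot": [0, 0, 0], "hand": -1}]'

```text
t: 9.45
ee_pos: [501.2, 31.2, 67.9]
orientation: [-3.142, -0.002, -0.204]
force: [-0.4, -0.4, -2.6]
width: 33.2
```

```bash
python3 - <<'E'
from h import *
c=snap('wrist','w7');s=c['state'];print(s['ee_pos'],s['orientation'],s['dq'].round(3),s['force'])
E
```

```text
[501.15321295  31.17487281  67.93268513] [-3.14150732e+00 -1.66058515e-03 -2.04279599e-01] [ 0.002  0.002  0.005  0.001 -0.     0.002] [-0.39010237 -0.4041971  -2.62332672]
```

View pics/w7.png

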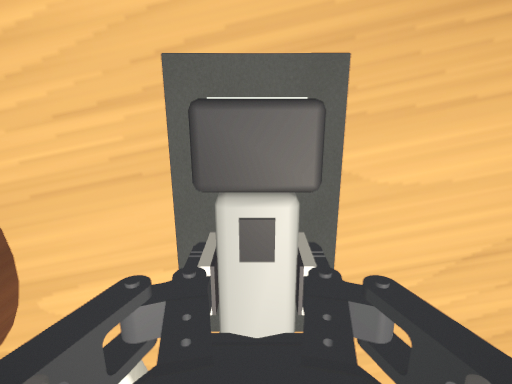

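The mat's front edge, (162,53) to (349,53), is square and centred on the scanner. Lowering it now.

>>> move_arm --steps '[{"dp": [0, 0, -0.6], "delta_rot": [0, 0, 0], "hand": -1}, {"dp": [0, 0, -1.2], "delta_rot": [0, 0, 0], "hand": -1}, {"dp": [0, 0, -1.5], "delta_rot": [0, 0, 0], "hand": -1}, {"dp": [0, 0, -1.65], "delta_rot": [0, 0, 0], "hand": -1}, {"dp": [0, 0, -1.7], "delta_rot": [0, 0, 0], "hand": -1}]'

```text
t: 9.92
ee_pos: [500.2, 31.3, 15.7]
orientation: [3.142, 0.001, -0.204]
force: [-0.1, 0.4, -2.0]
width: 33.6
```

>>> move_arm --steps '[{"dp": [0, 0, -0.03], "delta_rot": [0, 0, 0], "hand": -1}, {"dp": [0, 0, -0.06], "delta_rot": [0, 0, 0], "hand": -1}, {"dp": [0, 0, -0.08], "delta_rot": [0, 0, 0], "hand": -1}, {"dp": [0, 0, -0.08], "delta_rot": [0, 0, 0], "hand": -1}, {"dp": [0, 0, -0.08], "delta_rot": [0, 0, 0], "hand": -1}]'

```text
t: 10.33
ee_pos: [500.9, 31.2, 14.5]
orientation: [-3.142, -0.001, -0.204]
force: [-1.1, -0.2, 2.0]
width: 33.5
```

>>> move_arm --steps '[{"dp": [0, 0, 0], "delta_rot": [0, 0, 0], "hand": -0.1}, {"dp": [0, 0, 0], "delta_rot": [0, 0, 0], "hand": 0.2}, {"dp": [0, 0, 0], "delta_rot": [0, 0, 0], "hand": 0.5}, {"dp": [0, 0, 0], "delta_rot": [0, 0, 0], "hand": 0.5}, {"dp": [0, 0, 0], "delta_rot": [0, 0, 0], "hand": 0.5}]'

```text
t: 10.75
ee_pos: [500.5, 31.3, 13.8]
orientation: [-3.142, 0.0, -0.204]
force: [-0.9, -0.6, 0.5]
width: 63.9
```

>>> move_arm --steps '[{"dp": [0, 0, 0.3], "delta_rot": [0, 0, 0], "hand": 0.5}, {"dp": [0, 0, 1.0], "delta_rot": [0, 0, 0], "hand": 0.5}, {"dp": [0, 0, 2.2], "delta_rot": [0, 0, 0], "hand": 0.5}, {"dp": [0, 0, 3.4], "delta_rot": [0, 0, 0], "hand": 0.5}, {"dp": [0, 0, 4.6], "delta_rot": [0, 0, 0], "hand": 0.5}]'

```text
t: 11.17
ee_pos: [499.8, 31.4, 153.5]
orientation: [3.142, 0.001, -0.204]
force: [1.0, -0.4, 0.4]
width: 64.2
```

```bash
python3 - <<'E'
from h import *
c=snap('wrist','w8a');c=snap('wrist','w8');s=c['state'];print(s['ee_pos'],s['orientation'],s['dq'].round(3),s['width'])
E
```

```text
[504.22131294  30.97966073 159.93059591] [-3.14103651 -0.01222348 -0.20368699] [ 0.003  0.059 -0.002  0.004 -0.206 -0.   ] 64.01445418998799
```

View pics/w8.png

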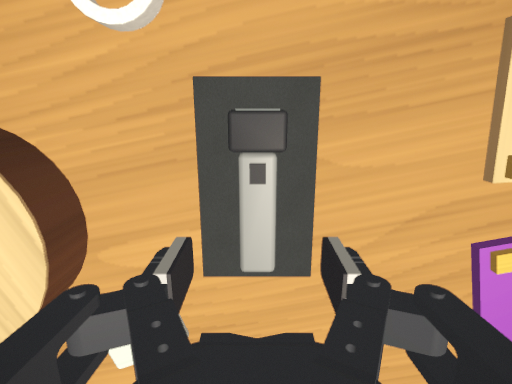

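```bash
python3 - <<'E'
from h import *
c=load('w8')
P=onplane(c,[(229,111),(286.5,111),(240,271),(276,271)],48);m=onplane(c,[(194,77),(320,77),(310.5,276),(204,276)],4)
print(P.round(1),m.round(1),m.mean(0)); u=np.array([np.cos(.204),-np.sin(.204),0])
print(P[:2].mean(0)-74*u, P[2:].mean(0)+74*u)
E
```

```text
[[576.8  38.3  48. ]
 [567.3  -7.7  48. ]
 [432.6  61.1  48. ]
 [425.7  27.7  48. ]] [[613.8  67.1   4. ]
 [590.1 -47.7   4. ]
 [386.8  -6.7   4. ]
 [410.7 109.4   4. ]] [500.33284965  30.5227314    4.        ]
[499.54748202  30.26372117  48.        ] [501.59787661  29.3915658   48.        ]
```

>>> move_arm --steps '[{"dp": [0, -0.5, 0.5], "delta_rot": [0, 0, 0.01], "hand": 0.5}, {"dp": [0.1, -1.5, 1.0], "delta_rot": [0, 0, 0.03], "hand": 0.5}, {"dp": [0.2, -2.7, 1.5], "delta_rot": [0, 0, 0.05], "hand": 0.5}, {"dp": [0.2, -4.0, 2.0], "delta_rot": [0, 0, 0.07], "hand": 0.5}, {"dp": [0.3, -5.2, 2.3], "delta_rot": [0, 0, 0.079], "hand": 0.5}]'

```text
t: 11.68
ee_pos: [509.2, -126.2, 222.1]
orientation: [3.141, -0.001, -0.124]
force: [0.5, 0.3, -0.1]
width: 63.7
```

>>> move_arm --steps '[{"dp": [0, -1.2, 0], "delta_rot": [0, 0, 0], "hand": 0.5}, {"dp": [0, -2.4, 0], "delta_rot": [0, 0, 0], "hand": 0.5}, {"dp": [0, -3.3, 0], "delta_rot": [0, 0, 0], "hand": 0.5}, {"dp": [0, -3.8, 0], "delta_rot": [0, 0, 0], "hand": 0.5}, {"dp": [0, -3.9, 0], "delta_rot": [0, 0, 0], "hand": 0.5}]'

```text
t: 12.1
ee_pos: [509.3, -244.2, 220.4]
orientation: [3.141, -0.0, -0.129]
force: [0.0, 0.0, 0.1]
width: 64.1
```

```bash
python3 - <<'E'
from h import *
for i in range(4): c=snap('wrist','w9')
s=c['state'];print(s['ee_pos'],s['orientation'],s['dq'].round(3),s['joint_positions'].round(3))
E
```

```text
[ 508.91009677 -240.12204599  220.29377645] [-3.13975894e+00  1.75606125e-03 -1.24989192e-01] [ 0.022 -0.01   0.01  -0.002 -0.001 -0.002] [-6.400e-01  4.580e-01  1.601e+00  1.000e-03  1.085e+00  1.056e+00]
```

View pics/w9.png

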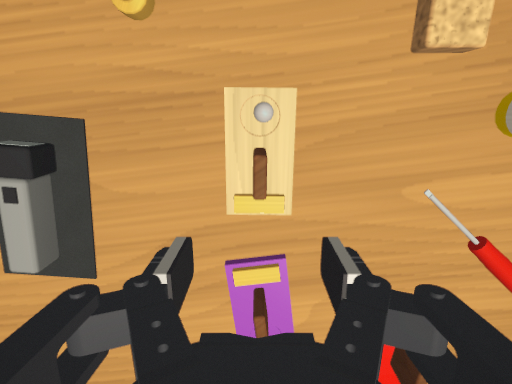

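The scanner lies within 1–2 mm of the mat's centre. The wooden tray is at (260,150), with its ball at (263,112) and fin at (260,175). The ball is inside the ring drawn at (260,115). The purple look-alike is at (260,290). Here is an enlarged crop to confirm.

```bash
python3 - <<'E'
from h import *
c=load('w9')
cv2.imwrite('pics/z9.png',cv2.resize(c['frame'][75:230,205:315,::-1],None,fx=3.8,fy=3.8,interpolation=cv2.INTER_CUBIC))
hsv=cv2.cvtColor(c['frame'],cv2.COLOR_RGB2HSV)
E
```

```text
(no output)
```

View pics/z9.png

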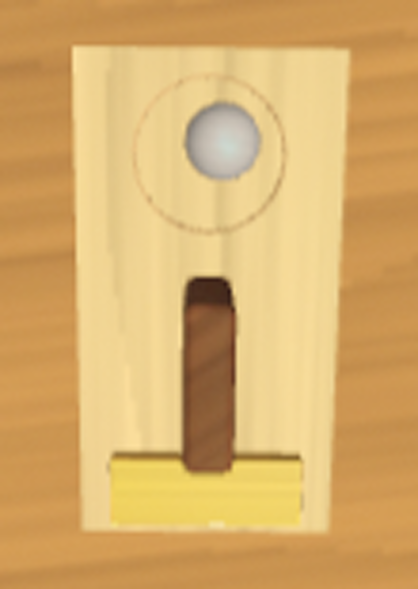

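```bash
python3 - <<'E'
from h import *
c=load('w9'); f=lambda L,ox=205,oy=75,s=3.8:[((x+.5)/s-.5+ox,(y+.5)/s-.5+oy) for x,y in L]
b=onplane(c,f([(72,46),(349,48),(329,531),(82,528)]),13);print(b.round(1))
e=(b[0]+b[1]-b[2]-b[3])/2;y=np.arctan2(e[1],e[0]);print('L',np.linalg.norm(e),y,'W',np.linalg.norm(b[0]-b[1]),np.linalg.norm(b[2]-b[3]))
u=np.array([np.cos(y),np.sin(y),0]);print('grip from board',b.mean(0)-14*u)
t=onplane(c,f([(184,303),(237,303),(234,470),(183,470)]),73);print(t.round(1),'fin',t.mean(0))
e=(t[0]+t[1]-t[2]-t[3])/2;print(np.linalg.norm(e),np.arctan2(e[1],e[0]))
p=onplane(c,f([(211,154)]),13)[0];print('pocket',p,p-58*u)
E
```

```text
[[ 605.  -216.2   13. ]
 [ 594.5 -295.4   13. ]
 [ 447.9 -276.    13. ]
 [ 458.9 -196.5   13. ]]
L 147.6569132154663 -0.13268318197933482 W 79.85741792626291 80.20588369731604
grip from board [ 512.68567282 -244.14944404   13.        ]
[[ 536.3 -240.7   73. ]
 [ 534.6 -254.1   73. ]
 [ 490.6 -248.2   73. ]
 [ 492.3 -234.8   73. ]] fin [ 513.45476062 -244.41715064   73.        ]
44.36030630362643 -0.13370667716116802
pocket [ 570.1888819  -252.30645613   13.        ] [ 512.69867332 -244.63339173   13.        ]
```

>>> move_arm --steps '[{"dp": [0.03, -0.03, -0.7], "delta_rot": [0, 0, -0.008], "hand": 0.3}, {"dp": [0.07, -0.07, -1.8], "delta_rot": [0, 0, -0.008], "hand": 0.2}, {"dp": [0.14, -0.14, -3.0], "delta_rot": [0, 0, -0.008], "hand": 0.2}, {"dp": [0.14, -0.14, -3.8], "delta_rot": [0, 0, -0.008], "hand": 0.2}, {"dp": [0.14, -0.14, -4.0], "delta_rot": [0, 0, -0.008], "hand": 0.2}]'

```text
t: 12.72
ee_pos: [511.3, -242.0, 97.0]
orientation: [-3.137, 0.008, -0.131]
force: [0.0, 0.2, 0.4]
width: 51.2
```

>>> move_arm --steps '[{"dp": [0, 0, 0], "delta_rot": [0, 0, 0], "hand": 0.2}, {"dp": [0, 0, 0], "delta_rot": [0, 0, 0], "hand": 0.2}, {"dp": [0, 0, 0], "delta_rot": [0, 0, 0], "hand": 0.2}, {"dp": [0, 0, 0], "delta_rot": [0, 0, 0], "hand": 0.2}, {"dp": [0, 0, 0], "delta_rot": [0, 0, 0], "hand": 0.2}]'

```text
t: 13.13
ee_pos: [514.6, -246.4, 102.5]
orientation: [3.14, -0.003, -0.133]
force: [0.1, 0.5, -0.9]
width: 51.7
```

```bash
python3 - <<'E'
from h import *
c=snap('wrist','w10')
s=c['state'];print(s['ee_pos'],s['orientation'],s['dq'].round(3),s['width'])
E
```

```text
[ 514.5783229  -246.38102576  102.47800637] [ 3.14005855e+00 -2.80373989e-03 -1.33111011e-01] [-0.003  0.006  0.003  0.    -0.002  0.002] 51.685673057936626
```

View pics/w10.png

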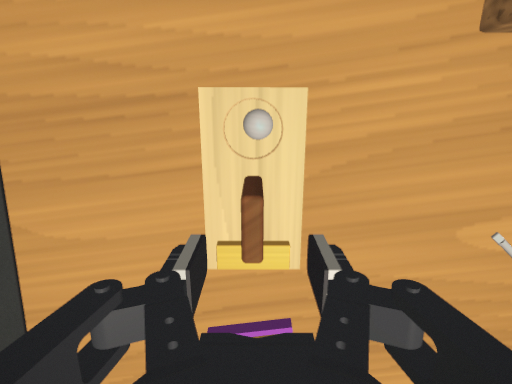

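>>> move_arm --steps '[{"dp": [-0.02, 0.07, -0.5], "delta_rot": [0, 0, 0], "hand": 0.2}, {"dp": [-0.04, 0.07, -1.2], "delta_rot": [0, 0, 0], "hand": 0.2}, {"dp": [-0.04, 0.07, -1.8], "delta_rot": [0, 0, 0], "hand": 0.2}, {"dp": [-0.04, 0.07, -2.2], "delta_rot": [0, 0, 0], "hand": 0.2}, {"dp": [-0.04, 0.07, -2.38], "delta_rot": [0, 0, 0], "hand": 0.2}]'

```text
t: 13.6
ee_pos: [511.9, -243.5, 28.2]
orientation: [-3.141, 0.002, -0.134]
force: [-0.2, 0.0, 0.1]
width: 51.3
```

>>> move_arm --steps '[{"dp": [0, 0, 0], "delta_rot": [0, 0, 0], "hand": 0.2}, {"dp": [0, 0, 0], "delta_rot": [0, 0, 0], "hand": 0.2}, {"dp": [0, 0, 0], "delta_rot": [0, 0, 0], "hand": 0.2}, {"dp": [0, 0, 0], "delta_rot": [0, 0, 0], "hand": 0.1}, {"dp": [0, 0, 0], "delta_rot": [0, 0, 0], "hand": 0}]'

```text
t: 14.02
ee_pos: [513.0, -244.2, 30.3]
orientation: [3.141, -0.001, -0.133]
force: [0.1, -0.7, 0.2]
width: 42.8
```

```bash
python3 - <<'E'
from h import *
c=snap('wrist','w11')
s=c['state'];print(s['ee_pos'],s['orientation'],s['dq'].round(3),s['width'],s['force'])
E
```

```text
[ 513.02513124 -244.15317147   30.25292742] [ 3.14077774e+00 -1.45455901e-03 -1.33180326e-01] [ 0.001  0.003  0.002  0.002 -0.001 -0.001] 42.75775493457416 [ 0.12993081 -0.68672545  0.22037384]
```

View pics/w11.png

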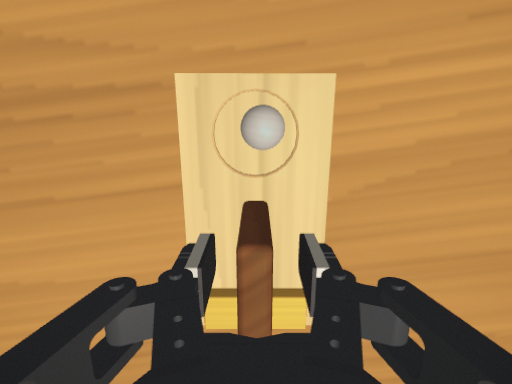

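The fin, at x=255, is centred between the jaws. Closing slowly.

>>> move_arm --steps '[{"dp": [0, 0, 0], "delta_rot": [0, 0, 0], "hand": -0.15}, {"dp": [0, 0, 0], "delta_rot": [0, 0, 0], "hand": -0.3}, {"dp": [0, 0, 0], "delta_rot": [0, 0, 0], "hand": -0.45}, {"dp": [0, 0, 0], "delta_rot": [0, 0, 0], "hand": -0.55}, {"dp": [0, 0, 0], "delta_rot": [0, 0, 0], "hand": -0.62}]'

```text
t: 14.48
ee_pos: [512.5, -243.8, 29.4]
orientation: [-3.142, 0.0, -0.133]
force: [-0.5, -0.7, -0.1]
width: 16.3
```

>>> move_arm --steps '[{"dp": [0, 0, 0], "delta_rot": [0, 0, 0], "hand": -0.66}, {"dp": [0, 0, 0], "delta_rot": [0, 0, 0], "hand": -0.7}, {"dp": [0, 0, 0], "delta_rot": [0, 0, 0], "hand": -0.8}, {"dp": [0, 0, 0], "delta_rot": [0, 0, 0], "hand": -1}, {"dp": [0, 0, 0], "delta_rot": [0, 0, 0], "hand": -1}]'

```text
t: 14.9
ee_pos: [512.5, -243.7, 29.5]
orientation: [-3.141, -0.0, -0.133]
force: [0.4, 1.1, 1.4]
width: 13.2
```

>>> move_arm --steps '[{"dp": [0, 0, 0], "delta_rot": [0, 0, 0], "hand": -1}, {"dp": [0, 0, 0.02], "delta_rot": [0, 0, 0], "hand": -1}, {"dp": [0, 0, 0.06], "delta_rot": [0, 0, 0], "hand": -1}, {"dp": [0, 0, 0.12], "delta_rot": [0, 0, 0], "hand": -1}, {"dp": [0, 0, 0.2], "delta_rot": [0, 0, 0], "hand": -1}]'

```text
t: 15.32
ee_pos: [512.2, -243.7, 35.1]
orientation: [-3.141, 0.001, -0.133]
force: [-0.2, 0.4, -1.9]
width: 13.2
```

```bash
python3 - <<'E'
from h import *
c=snap('wrist','w12')
s=c['state'];print(s['ee_pos'],s['orientation'],s['dq'].round(3),s['width'],s['force'],s['ft_torque'])
E
```

```text
[ 512.1756767  -243.74538508   35.12307493] [-3.14119431e+00  9.05827587e-04 -1.33409151e-01] [ 0.001 -0.056 -0.01   0.002  0.06   0.004] 13.234521329975246 [-0.19120903  0.38441081 -1.85124269] [0.00685449 0.05462393 0.01911376]
```

View pics/w12.png

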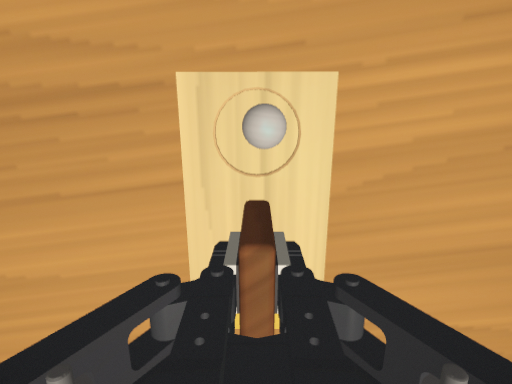

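The tray is lifted level, and the ball at (264,126) is still inside its pocket ring. Next I'll refine the bridge centre from three views.

```bash
python3 - <<'E'
from h import *
Z=[('w1',(15,180,95,245)),('scene0',(300,250,340,285)),('d6',(205,135,235,160))]
cs=[];ps=[]
for n,(x0,y0,x1,y1) in Z:
    c=load(n); im=c['frame'][y0:y1,x0:x1]; hsv=cv2.cvtColor(im,cv2.COLOR_RGB2HSV)
    d=((hsv[:,:,2]<140)|(hsv[:,:,1]<60)).astype(np.uint8)
    d=cv2.morphologyEx(d,cv2.MORPH_CLOSE,np.ones((3,3)))
    cn=max(cv2.findContours(d,0,1)[0],key=cv2.contourArea); r=cv2.minAreaRect(cn); p=(r[0][0]+x0,r[0][1]+y0)
    k=max(1,500//(x1-x0)); v=cv2.resize(im[:,:,::-1],None,fx=5,fy=5); cv2.drawContours(v,[np.int32(cv2.boxPoints(r)*5+2)],0,(255,0,255),1);cv2.imwrite('pics/b_'+n+'.png',v)
    print(n,p,r,onplane(c,[p],84)[0]); cs.append(c);ps.append(p)
print(tri(cs,ps))
# hole check, ellipse in scene0/d6
for n,(x0,y0,x1,y1) in [('scene0',(290,272,318,298)),('d6',(225,132,248,148))]:
    c=load(n); im=c['frame'][y0:y1,x0:x1]; d=(cv2.cvtColor(im,cv2.COLOR_RGB2HSV)[:,:,2]<100).astype(np.uint8)
    cn=max(cv2.findContours(d,0,1)[0],key=cv2.contourArea);r=cv2.minAreaRect(cn);print(n,'hole',r,onplane(c,[(r[0][0]+x0,r[0][1]+y0)],77)[0])
a=[cv2.imread('pics/b_%s.png'%n) for n,_ in Z]; h=max(x.shape[0] for x in a)
cv2.imwrite('pics/b.png',np.hstack([cv2.copyMakeBorder(x,0,h-x.shape[0],0,5,0) for x in a]))
E
```

```text
w1 (51.436805725097656, 215.81784439086914) ((36.436805725097656, 35.81784439086914), (11.95033073425293, 40.789649963378906), 52.4314079284668) [515.91826767 316.22743697  84.        ]
scene0 (319.9615364074707, 266.3076915740967) ((19.961536407470703, 16.30769157409668), (24.129457473754883, 5.547001838684082), 33.690067291259766) [517.97755779 315.67679304  84.        ]
d6 (220.07692337036133, 147.384614944458) ((15.076923370361328, 12.384614944458008), (13.867504119873047, 3.8829009532928467), 33.690067291259766) [516.88214745 307.75102344  84.        ]
[517.10984129 314.93453263  81.77645539]
scene0 hole ((13.799999237060547, 12.90000057220459), (15.652474403381348, 13.416407585144043), 26.56505012512207) [608.76236631 337.40590345  77.        ]
d6 hole ((11.0, 9.5), (5.0, 10.0), 90.0) [613.00789762 334.37243733  77.        ]
```

View pics/b.png

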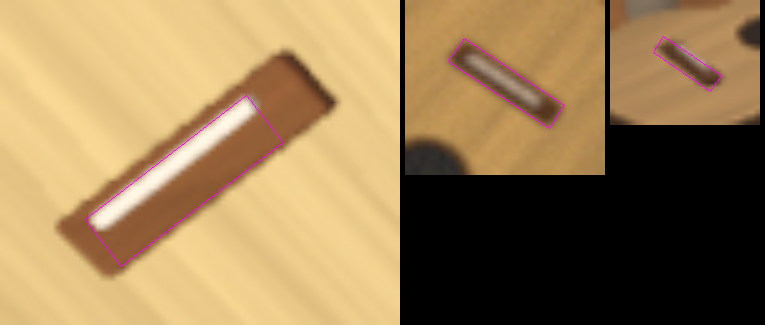

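```bash
python3 - <<'E'
from h import *
c=load('w1')
q=onplane(c,[(15+x/5-.4,180+y/5-.4) for x,y in [(58,228),(110,277),(325,108),(279,54)]],85);print(q.round(1),q.mean(0),np.linalg.norm(q[0]-q[3]),np.linalg.norm(q[0]-q[1]))
c=load('scene0')
q=onplane(c,[(300+x/5-.4,250+y/5-.4) for x,y in [(450-405,62),(463-405,42),(563-405,104),(550-405,127)]],85);print(q.round(1),q.mean(0),np.linalg.norm(q[0]-q[3]))
# uke lower bout outline: w1 board edge circle fit at 77 
c=load('w1');hsv=cv2.cvtColor(c['frame'],cv2.COLOR_RGB2HSV)
pts=onplane(c,[(45,278),(75,278),(100,268),(120,250),(132,225),(133,200),(125,175),(110,155)],77)[:,:2]
A=np.c_[2*pts,np.ones(len(pts))];s=np.linalg.lstsq(A,(pts**2).sum(1),rcond=None)[0];print('circ',s[:2],np.sqrt(s[2]+s[0]**2+s[1]**2))
from scipy.optimize import least_squares
r=least_squares(lambda p:np.hypot(*(pts-p).T)-106,[517,312]);print(r.x,r.fun.round(1))
E
```

```text
[[516.  354.2  85. ]
 [498.6 348.9  85. ]
 [521.2 269.8  85. ]
 [538.5 273.6  85. ]] [518.55201104 311.63920015  85.        ] 83.65169713292266 18.206378005631198
[[540.1 279.8  85. ]
 [521.5 272.2  85. ]
 [497.1 350.9  85. ]
 [517.  359.5  85. ]] [518.90570211 315.58330982  85.        ] 82.9623196804724
circ [534.98097858 319.50810948] 117.62397196395199
[523.35852854 310.54221069] [ 7.7  2.8 -2.4 -4.2 -1.9  1.1  4.   4.9]
```

>>> move_arm --steps '[{"dp": [0, 0, 0.08], "delta_rot": [0, 0, 0], "hand": -1}, {"dp": [0, 0, 0.18], "delta_rot": [0, 0, 0], "hand": -1}, {"dp": [0, 0, 0.32], "delta_rot": [0, 0, 0], "hand": -1}, {"dp": [0, 0, 0.5], "delta_rot": [0, 0, 0], "hand": -1}, {"dp": [0, 0, 0.72], "delta_rot": [0, 0, 0], "hand": -1}]'

```text
t: 15.78
ee_pos: [512.4, -243.7, 57.4]
orientation: [-3.141, 0.0, -0.133]
force: [0.1, -0.4, -3.1]
width: 13.2
```

>>> move_arm --steps '[{"dp": [0, 0, 0.25], "delta_rot": [0, 0, 0], "hand": -1}, {"dp": [0, 0, 0.5], "delta_rot": [0, 0, 0], "hand": -1}, {"dp": [0, 0, 0.75], "delta_rot": [0, 0, 0], "hand": -1}, {"dp": [0, 0, 1.0], "delta_rot": [0, 0, 0], "hand": -1}, {"dp": [0, 0, 1.25], "delta_rot": [0, 0, 0], "hand": -1}]'

```text
t: 16.2
ee_pos: [512.6, -243.8, 95.5]
orientation: [3.141, -0.0, -0.133]
force: [-0.5, -0.1, -2.0]
width: 13.2
```

>>> move_arm --steps '[{"dp": [0, 0, 0.25], "delta_rot": [0, 0, 0], "hand": -1}, {"dp": [0, 0, 0.5], "delta_rot": [0, 0, 0], "hand": -1}, {"dp": [0, 0, 0.75], "delta_rot": [0, 0, 0], "hand": -1}, {"dp": [0, 0, 1.0], "delta_rot": [0, 0, 0], "hand": -1}, {"dp": [0, 0, 1.25], "delta_rot": [0, 0, 0], "hand": -1}]'

```text
t: 16.62
ee_pos: [512.5, -243.8, 132.7]
orientation: [-3.142, 0.0, -0.133]
force: [-0.4, 0.1, -1.8]
width: 13.3
```

>>> move_arm --steps '[{"dp": [0, 0, 0.25], "delta_rot": [0, 0, 0], "hand": -1}, {"dp": [0, 0, 0.5], "delta_rot": [0, 0, 0], "hand": -1}, {"dp": [0, 0, 0.75], "delta_rot": [0, 0, 0], "hand": -1}, {"dp": [0, 0, 1.0], "delta_rot": [0, 0, 0], "hand": -1}, {"dp": [0, 0, 1.25], "delta_rot": [0, 0, 0], "hand": -1}]'

```text
t: 17.03
ee_pos: [512.5, -243.8, 170.3]
orientation: [-3.142, 0.0, -0.133]
force: [1.2, 0.3, -2.3]
width: 13.3
```

>>> move_arm --steps '[{"dp": [0, 0, 0.22], "delta_rot": [0, 0, 0], "hand": -1}, {"dp": [0, 0, 0.4], "delta_rot": [0, 0, 0], "hand": -1}, {"dp": [0, 0, 0.53], "delta_rot": [0, 0, 0], "hand": -1}, {"dp": [0, 0, 0.61], "delta_rot": [0, 0, 0], "hand": -1}, {"dp": [0, 0, 0.64], "delta_rot": [0, 0, 0], "hand": -1}]'

```text
t: 17.45
ee_pos: [512.6, -243.9, 189.1]
orientation: [3.141, -0.0, -0.133]
force: [0.8, 0.5, -2.2]
width: 13.4
```

```bash
python3 - <<'E'
from h import *
c=snap('wrist','w13')
s=c['state'];print(s['t'],s['ee_pos'],s['orientation'],s['dq'].round(3),s['width'],s['force'],s['ft_torque'])
E
```

```text
17.45 [ 512.57617597 -243.87910217  189.09571207] [ 3.14141511e+00 -3.37986139e-04 -1.33348113e-01] [ 0.    -0.007 -0.001 -0.002  0.017 -0.   ] 13.388672954942521 [ 0.77504017  0.54282789 -2.23745888] [-0.00476463  0.01427963  0.02578714]
```

View pics/w13.png

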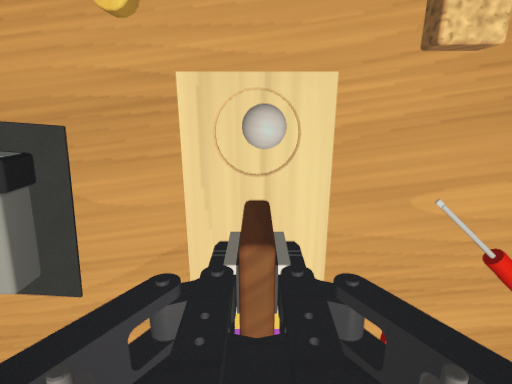

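The ball is steady in its pocket. Now the smooth transfer, stopping partway at about y=176 for one more look at the bridge.

>>> move_arm --steps '[{"dp": [-0.005, 0.04, 0], "delta_rot": [0, 0, 0], "hand": -1}, {"dp": [-0.014, 0.12, 0], "delta_rot": [0, 0, 0], "hand": -1}, {"dp": [-0.029, 0.24, 0], "delta_rot": [0, 0, 0], "hand": -1}, {"dp": [-0.048, 0.4, 0], "delta_rot": [0, 0, 0], "hand": -1}, {"dp": [-0.072, 0.6, 0], "delta_rot": [0, 0, 0], "hand": -1}]'

```text
t: 17.92
ee_pos: [510.2, -225.3, 188.5]
orientation: [-3.141, 0.0, -0.134]
force: [0.5, 0.8, -2.5]
width: 13.6
```

>>> move_arm --steps '[{"dp": [-0.029, 0.24, 0], "delta_rot": [0, 0, 0], "hand": -1}, {"dp": [-0.062, 0.52, 0], "delta_rot": [0, 0, 0], "hand": -1}, {"dp": [-0.101, 0.84, 0], "delta_rot": [0, 0, 0], "hand": -1}, {"dp": [-0.144, 1.2, 0], "delta_rot": [0, 0, 0], "hand": -1}, {"dp": [-0.192, 1.6, 0], "delta_rot": [0, 0, 0], "hand": -1}]'

```text
t: 18.33
ee_pos: [504.4, -176.7, 188.8]
orientation: [-3.142, -0.0, -0.133]
force: [-0.2, -0.7, -2.2]
width: 13.1
```

>>> move_arm --steps '[{"dp": [-0.048, 0.4, 0], "delta_rot": [0, 0, 0], "hand": -1}, {"dp": [-0.096, 0.8, 0], "delta_rot": [0, 0, 0], "hand": -1}, {"dp": [-0.144, 1.2, 0], "delta_rot": [0, 0, 0], "hand": -1}, {"dp": [-0.192, 1.6, 0], "delta_rot": [0, 0, 0], "hand": -1}, {"dp": [-0.24, 2.0, 0], "delta_rot": [0, 0, 0], "hand": -1}]'

```text
t: 18.75
ee_pos: [497.2, -116.5, 188.8]
orientation: [-3.142, -0.0, -0.133]
force: [-0.2, 0.0, -2.3]
width: 13.5
```

>>> move_arm --steps '[{"dp": [-0.048, 0.4, 0], "delta_rot": [0, 0, 0], "hand": -1}, {"dp": [-0.096, 0.8, 0], "delta_rot": [0, 0, 0], "hand": -1}, {"dp": [-0.144, 1.2, 0], "delta_rot": [0, 0, 0], "hand": -1}, {"dp": [-0.192, 1.6, 0], "delta_rot": [0, 0, 0], "hand": -1}, {"dp": [-0.24, 2.0, 0], "delta_rot": [0, 0, 0], "hand": -1}]'

```text
t: 19.17
ee_pos: [490.0, -56.6, 188.7]
orientation: [-3.142, -0.0, -0.133]
force: [1.2, 0.0, -1.4]
width: 13.3
```

>>> move_arm --steps '[{"dp": [-0.048, 0.4, 0], "delta_rot": [0, 0, 0], "hand": -1}, {"dp": [-0.096, 0.8, 0], "delta_rot": [0, 0, 0], "hand": -1}, {"dp": [-0.144, 1.2, 0], "delta_rot": [0, 0, 0], "hand": -1}, {"dp": [-0.192, 1.6, 0], "delta_rot": [0, 0, 0], "hand": -1}, {"dp": [-0.24, 2.0, 0], "delta_rot": [0, 0, 0], "hand": -1}]'

```text
t: 19.58
ee_pos: [482.8, 3.4, 188.7]
orientation: [-3.142, -0.0, -0.133]
force: [0.0, -0.2, -2.2]
width: 13.3
```

>>> move_arm --steps '[{"dp": [-0.048, 0.4, 0], "delta_rot": [0, 0, 0], "hand": -1}, {"dp": [-0.096, 0.8, 0], "delta_rot": [0, 0, 0], "hand": -1}, {"dp": [-0.144, 1.2, 0], "delta_rot": [0, 0, 0], "hand": -1}, {"dp": [-0.192, 1.6, 0], "delta_rot": [0, 0, 0], "hand": -1}, {"dp": [-0.24, 2.0, 0], "delta_rot": [0, 0, 0], "hand": -1}]'

```text
t: 20.0
ee_pos: [475.6, 63.4, 188.7]
orientation: [-3.142, -0.0, -0.133]
force: [0.3, 0.3, -2.2]
width: 13.3
```

>>> move_arm --steps '[{"dp": [-0.048, 0.4, 0], "delta_rot": [0, 0, 0], "hand": -1}, {"dp": [-0.096, 0.8, 0], "delta_rot": [0, 0, 0], "hand": -1}, {"dp": [-0.144, 1.2, 0], "delta_rot": [0, 0, 0], "hand": -1}, {"dp": [-0.192, 1.6, 0], "delta_rot": [0, 0, 0], "hand": -1}, {"dp": [-0.24, 2.0, 0], "delta_rot": [0, 0, 0], "hand": -1}]'

```text
t: 20.42
ee_pos: [468.3, 123.4, 188.7]
orientation: [-3.142, 0.0, -0.133]
force: [0.3, -0.1, -2.8]
width: 13.5
```

>>> move_arm --steps '[{"dp": [-0.043, 0.36, 0], "delta_rot": [0, 0, 0], "hand": -1}, {"dp": [-0.082, 0.68, 0], "delta_rot": [0, 0, 0], "hand": -1}, {"dp": [-0.115, 0.96, 0], "delta_rot": [0, 0, 0], "hand": -1}, {"dp": [-0.144, 1.2, 0], "delta_rot": [0, 0, 0], "hand": -1}, {"dp": [-0.168, 1.4, 0], "delta_rot": [0, 0, 0], "hand": -1}]'

```text
t: 20.83
ee_pos: [463.4, 165.0, 188.7]
orientation: [3.142, -0.0, -0.133]
force: [0.3, -0.3, -1.7]
width: 13.1
```

>>> move_arm --steps '[{"dp": [-0.019, 0.16, 0], "delta_rot": [0, 0, 0], "hand": -1}, {"dp": [-0.034, 0.28, 0], "delta_rot": [0, 0, 0], "hand": -1}, {"dp": [-0.043, 0.36, 0], "delta_rot": [0, 0, 0], "hand": -1}, {"dp": [-0.048, 0.4, 0], "delta_rot": [0, 0, 0], "hand": -1}, {"dp": [-0.048, 0.4, 0], "delta_rot": [0, 0, 0], "hand": -1}]'

```text
t: 21.25
ee_pos: [462.1, 176.2, 188.7]
orientation: [3.142, -0.0, -0.133]
force: [0.1, -0.0, -2.1]
width: 13.4
```

```bash
python3 - <<'E'
from h import *
for i in range(3): c=snap('wrist','w14')
s=c['state'];print(s['t'],s['ee_pos'],s['orientation'],s['dq'].round(3),s['width'],s['force'],s['ft_torque'],s['joint_positions'])
E
```

```text
21.35 [462.15066258 175.97243107 188.69122881] [ 3.14145608e+00  3.57867354e-05 -1.33521876e-01] [-0.004 -0.     0.001  0.001 -0.     0.   ] 13.380314658524824 [-0.32410109  0.65514914 -2.70638101] [-0.01936701  0.0308403  -0.04493819] [ 1.37504337e-01  4.15879455e-01  1.80000588e+00 -1.52681243e-04
  9.25778367e-01  1.84191434e+00]
```

View pics/w14.png

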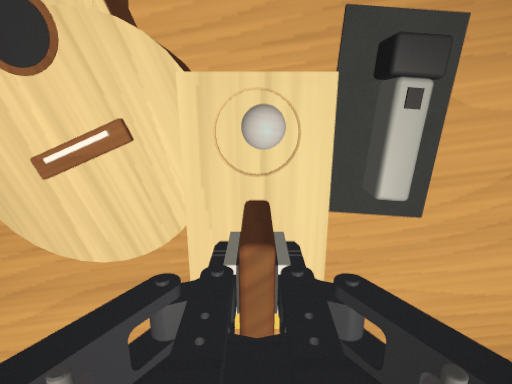

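The ball at (264,126) is still in its pocket. The bridge is fully visible, with its middle near (82,149).

```bash
python3 - <<'E'
from h import *
c=load('w14')
cv2.imwrite('pics/z14.png',cv2.resize(c['frame'][105:190,20:145,::-1],None,fx=6,fy=6,interpolation=cv2.INTER_CUBIC))
E
```

```text
(no output)
```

View pics/z14.png

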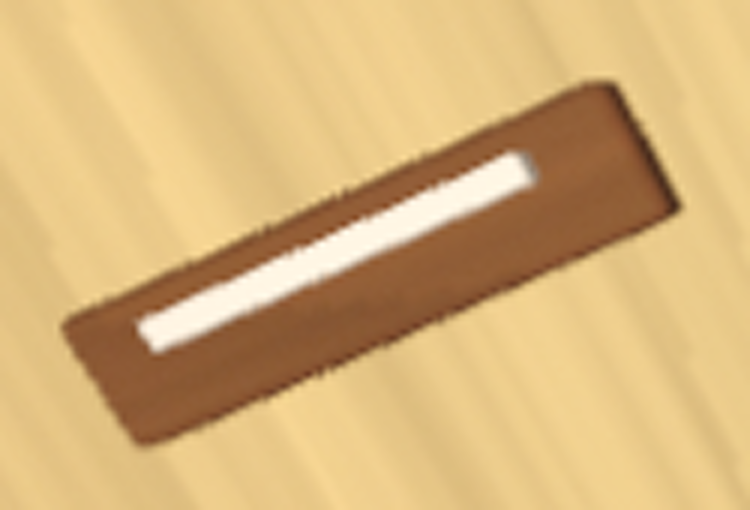

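```bash
python3 - <<'E'
from h import *
c=load('w14'); f=lambda L,ox=20,oy=105,s=6:[((x+.5)/s-.5+ox,(y+.5)/s-.5+oy) for x,y in L]
q=onplane(c,f([(64,326),(142,446),(668,208),(602,86)]),85);print(q.round(1),q.mean(0),np.linalg.norm(q[0]-q[3]),np.linalg.norm(q[1]-q[2]),np.linalg.norm(q[0]-q[1]),np.linalg.norm(q[2]-q[3]))
p=onplane(c,[(257,132)],c['state']['ee_pos'][2]-29.5+13)[0];print('pocket',p,p-c['state']['ee_pos'])
h=onplane(c,[(22,36)],77)[0];print('hole',h)
E
```

```text
[[516.4 354.5  85. ]
 [498.8 349.6  85. ]
 [521.2 269.5  85. ]
 [537.9 274.1  85. ]] [518.57547498 311.92175545  85.        ] 83.17389242349483 83.15809482754484 18.224297234207203 17.27233247807266
pocket [520.12144417 167.08559092 172.19122881] [ 57.97078159  -8.88684015 -16.5       ]
hole [606.57742057 334.54301271  77.        ]
```

>>> move_arm --steps '[{"dp": [0, 0.04, 0], "delta_rot": [0, 0, 0], "hand": -1}, {"dp": [0, 0.12, 0], "delta_rot": [0, 0, 0], "hand": -1}, {"dp": [0, 0.24, 0], "delta_rot": [0, 0, 0], "hand": -1}, {"dp": [0, 0.4, 0], "delta_rot": [0, 0, 0], "hand": -1}, {"dp": [0, 0.6, 0], "delta_rot": [0, 0, 0], "hand": -1}]'

```text
t: 21.82
ee_pos: [462.1, 194.6, 188.7]
orientation: [-3.142, -0.0, -0.134]
force: [0.4, 0.1, -2.3]
width: 13.4
```

>>> move_arm --steps '[{"dp": [0, 0.24, 0], "delta_rot": [0, 0, 0], "hand": -1}, {"dp": [0, 0.52, 0], "delta_rot": [0, 0, 0], "hand": -1}, {"dp": [0, 0.84, 0], "delta_rot": [0, 0, 0], "hand": -1}, {"dp": [0, 1.2, 0], "delta_rot": [0, 0, 0], "hand": -1}, {"dp": [0, 1.6, 0], "delta_rot": [0, 0, 0], "hand": -1}]'

```text
t: 22.23
ee_pos: [462.0, 243.4, 188.7]
orientation: [-3.142, 0.0, -0.133]
force: [-0.4, 0.1, -1.8]
width: 13.0
```

>>> move_arm --steps '[{"dp": [-0.01, 0.4, 0], "delta_rot": [0, 0, 0], "hand": -1}, {"dp": [-0.02, 0.8, -0.01], "delta_rot": [0, 0, 0], "hand": -1}, {"dp": [-0.03, 1.16, -0.02], "delta_rot": [0, 0, 0], "hand": -1}, {"dp": [-0.04, 1.48, -0.04], "delta_rot": [0, 0, 0], "hand": -1}, {"dp": [-0.05, 1.76, -0.06], "delta_rot": [0, 0, 0], "hand": -1}]'

```text
t: 22.65
ee_pos: [460.5, 296.3, 186.8]
orientation: [-3.142, 0.0, -0.133]
force: [0.8, 0.3, -2.9]
width: 13.6
```

>>> move_arm --steps '[{"dp": [0, 0.24, -0.02], "delta_rot": [0, 0, 0], "hand": -1}, {"dp": [0, 0.44, -0.04], "delta_rot": [0, 0, 0], "hand": -1}, {"dp": [0, 0.6, -0.06], "delta_rot": [0, 0, 0], "hand": -1}, {"dp": [0, 0.72, -0.07], "delta_rot": [0, 0, 0], "hand": -1}, {"dp": [0, 0.8, -0.08], "delta_rot": [0, 0, 0], "hand": -1}]'

```text
t: 23.07
ee_pos: [460.6, 319.2, 184.4]
orientation: [3.141, 0.0, -0.133]
force: [-0.8, -0.4, -2.3]
width: 13.0
```

>>> move_arm --steps '[{"dp": [0, 0.04, 0], "delta_rot": [0, 0, 0], "hand": -1}, {"dp": [0, 0.07, 0], "delta_rot": [0, 0, 0], "hand": -1}, {"dp": [0, 0.07, 0], "delta_rot": [0, 0, 0], "hand": -1}, {"dp": [0, 0.07, 0], "delta_rot": [0, 0, 0], "hand": -1}, {"dp": [0, 0.07, 0], "delta_rot": [0, 0, 0], "hand": -1}]'

```text
t: 23.48
ee_pos: [460.6, 320.9, 184.6]
orientation: [3.141, 0.0, -0.134]
force: [0.4, 0.0, -2.9]
width: 13.4
```

```bash
python3 - <<'E'
from h import *
snap('side','d15');snap('scene','s15'); c=snap('wrist','w15')
s=c['state'];print(s['t'],s['ee_pos'],s['orientation'],s['dq'].round(3),s['width'],s['force'])
a=load('s15')['frame'][220:340,250:380,::-1];b=load('d15')['frame'][100:200,180:290,::-1]
cv2.imwrite('pics/z15.png',np.hstack([cv2.resize(a,(390,360),interpolation=2),cv2.resize(b,(396,360),interpolation=2)]))
P=s['ee_pos']+rot(s['orientation'])@np.array([58.5,0,0]);P[2]=s['ee_pos'][2]-19.5;print('pocket',P)
E
```

```text
23.5833 [460.66624328 320.89124054 184.56166204] [ 3.14156045e+00 -2.98752070e-05 -1.33541825e-01] [ 0.002  0.    -0.    -0.001 -0.001 -0.001] 13.264699053143522 [-0.16438336 -0.59505099 -2.64415438]
pocket [518.64539048 313.10224277 165.06166204]
```

View pics/w15.png

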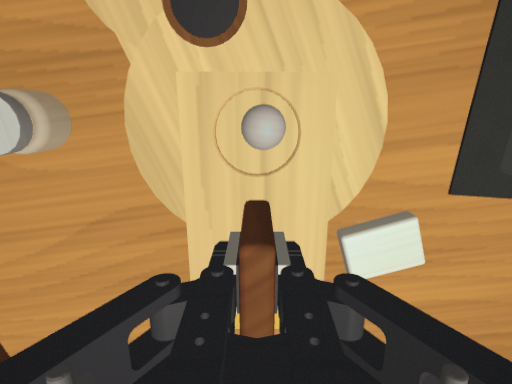

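View pics/z15.png

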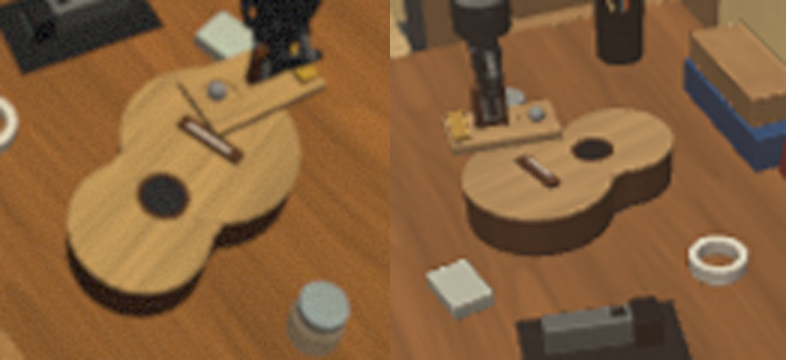

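The pocket is computed at (518.6, 313, 165), and the bridge measures about (518.6, 312, 85). The tray is level and the ball is inside its ring at (264,127). I'll hold briefly, then hand in.

>>> move_arm --steps '[{"dp": [0, 0, 0], "delta_rot": [0, 0, 0], "hand": -1}, {"dp": [0, 0, 0], "delta_rot": [0, 0, 0], "hand": -1}, {"dp": [0, 0, 0], "delta_rot": [0, 0, 0], "hand": -1}, {"dp": [0, 0, 0], "delta_rot": [0, 0, 0], "hand": -1}, {"dp": [0, 0, 0], "delta_rot": [0, 0, 0], "hand": -1}]'

```text
t: 24.05
ee_pos: [460.6, 321.1, 184.5]
orientation: [-3.142, -0.0, -0.133]
force: [0.4, -0.3, -2.8]
width: 13.3
```

```bash
python3 - <<'E'
from h import *
s=readout.read_state();print(s['t'],s['ee_pos'],s['orientation'],s['dq'].round(3)); print(order.close_job())
E
```

```text
24.05 [460.61792341 321.09365109 184.51530746] [-3.14154618e+00 -4.02196445e-06 -1.33261339e-01] [ 0.     0.    -0.002 -0.002 -0.002 -0.001]
the job is handed in; nothing more can be done
None
```

The job is done and handed in at 24.05 s of the 64 s allowed; no verdict was reported.

- **Scan:** I held the scanner still for about 1.6 s, square to the label. The window was about 99 mm from the label's middle, and the aim was off by under 1 mm by calculation.
- **Scanner back on its mat:** It lies flat and lined up with the mat. The wrist camera puts it within about 2 mm of the mat's centre.
- **Tray and ball:** I lifted the wooden tray by its fin and moved it slowly to the ukulele. The last wrist picture shows the ball still inside the pocket ring.
- **Final hold:** The arm is still and the tray is level to about 0.001 rad. The pocket is at about (518.6, 313, 165) mm, 80 mm above the bridge.
- **Disagreement on the bridge position:** The wrist camera put the bridge middle at (518.6, 311.9) twice, to within 0.3 mm. The scene camera put it about 4 mm farther in y, and a rough side-camera reading about 4 mm nearer. I aimed near the wrist value.
- **Not checked:** I did not make a separate check of the other things on the bench. The pictures showed none of them touched, and the force readings never passed about 8 N.

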